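Hook and lock the vial shelf on the slotted upright

ROBOT

A 7-joint arm with a two-finger parallel gripper is mounted at the origin on the work surface; the furniture and walls round the work are solid. World frame = base frame: x ahead of the robot, y to its left, z up, the work surface at z = 0. Lengths are in m, angles in rad, forces in N, time in s.
With the tool pointing down it reaches from about 0.4 to 0.875 m from the base axis. Payload 19.3 kg.
Tool frame: the origin (TCP) lies at the very end of the fingers, on their centre line; the grasp point (between the pads) lies 19 mm behind it; z points along the fingers, y is the direction in which the jaws open and shut (so a half turn about z gives the same grasp; the last joint's range is limited). The gripper opens to 85 mm and grips with 20 to 120 N. Pads are 22 mm wide; open, the fingers measure 114 mm over their backs; the gripper's body (76 mm by 85 mm) begins 54 mm behind the grasp point. The pads swing forward as they close: fully open they stand 13 mm farther back than shut.
Start: joints at [-1.317, 0.521, -0.036, 1.599, 0.021, 1.021, -0.113], TCP at [0.199, 0.593, 0.231] pointing down, gripper open.
Joint ranges: [-2.91, 2.91], [-0.3, 2.13], [-1.5, 1.42], [0.17, 2.43], [-1.26, 4.41], [0.16, 1.93], [-2.52, 2.52]. Speed limits (rad/s): [1.89, 1.89, 2.39, 2.39, 3.01, 3.01, 3.01].

INTERFACE

Orientations are given as [roll, pitch, yaw] about the fixed x, y, z axes, in that order (R = Rz(yaw) Ry(pitch) Rx(roll)).
In Python, from workcell import bot gives the robot as it stands.
- The arm moves only by the tool carry_out, never from a script. Its argument "targets" is a list of rows, each a list of 7 numbers: the shift along the tool's x, y, z in mm, then the turn, a rotation vector about the tool's x, y, z in units of 6 degrees (1.0 is 6 degrees), then the closure in counts, from 0 (fully open) to 255 (shut). A call has 1 to 5 rows; each row shifts and turns the commanded pose from where the row before left it, along the tool's axes as they then stand; what a row does not reach is not made up. A row lasts 1/12 s, in which the tool goes at most 41.7 mm and 7.16 degrees, less where a joint would pass 70% of its speed; a pose out of reach is approached as far as the arm can. A call is refused whole if a number of a shift passes 41.7 or a number of a turn 1, either way. A call with a gripper value outside its range is refused whole. The fingers move at their own pace and stop on an object; "force" is the grip in N (left out, the last holds). Time passes only in rows, so rows that do not move let the fingers close. It gives the time, the measured TCP pose, the force and the opening at its end, in the units of the state.
- bot.observe(): the state, without advancing time (a new reading comes with each control period).
- bot.grab_frame(name): name is "side" or "top"; returns a dict with "color" (480x640x3 uint8, red, green, blue), "z_map" (480x640 float32, m along the optical axis (not along the pixel's ray), 0 where there is no reading), "K" (3x3 intrinsics, pixels), "cam_to_world" (4x4, takes a point from camera to world coordinates). Camera axes: x right, y down, z forward; pixel columns grow to the right and rows downward; lengths in m; the calibration is good to about 2 mm. A picture is of the moment at which its call begins.
- bot.job_done(): hands the job in, once; it reports no verdict.
The state is a dict: "clock": time; "qpos": joint angles; "qd": joint speeds; "joint_efforts": joint torques, N m; "position": TCP position; "tool_rot": TCP orientation; "force": force on the tool from outside, world axes, zero at the start; "moment": the same for the moment, N m; "grip_width": finger opening in m.
Only numpy, scipy, OpenCV 4.12 (cv2) and the standard library are available. Lean on these libraries where they do the work, as an engineer would, in place of code of your own. Each camera call takes 0.05 s, during which the arm holds its last target. There are 200 camera calls.

TASK

Hang the blue vial shelf on the slotted upright: put both of its claws through the two slots, then press it straight down, firmly but without forcing it, until it sits fully home and the brass catch has sprung out into the hole in its back plate. Leave it hanging there, and do not knock over or shove aside the vials, the small lead pot or the yellow holder standing around.

Things in the scene. Friction and masses are not known exactly. Their poses are not given: they have to be found in the camera images.
- shelf: Loose blue vial shelf, 0.2 to 0.45 kg, standing upright. Tray 78 (x) x 70 (y) mm, rim 12 mm; central upright web to grip from above. At its +x end a back plate 26 mm wide, 119 high, rear face at x = +42 mm, from which two steel claws stick out to +x. Origin: under the middle of the web, at the underside; x to the claws, z up. Fully home, its axes are parallel to the upright's.
- web_top (a point): top middle of the shelf's web, 132 mm above its origin; the web is 10 mm thick (y) and runs from 40 mm behind to 36 mm ahead of this point (x)
- claw_low (a point): foremost point of the lower claw, 55 mm to +x of the shelf's origin, 50 mm up. Claw 6 mm thick (y), nose rounded. Neck 8 mm high, underside 46 mm above the shelf's origin; beyond it a tip hangs 16 mm lower (tip in all 24 mm high), with 5.5 mm of room between tip and back plate. Fully home, this point is about 13 mm behind the rail's face.
- claw_up (a point): the same on the upper claw, exactly 60 mm above the lower one
- plate_hole (a point): middle of the hole for the catch in the back plate's rear face, 42 mm to +x of the shelf's origin, 22 mm up; 14 mm wide, 11 high. Below it the plate ends in a lip (lowest 8 mm) flared away from the upright, which rides over the catch.
- upright: Fixed upright: dark foot 100 x 100 x 12 mm (x = -38 to +62 mm) and post, carrying a white hollow slotted rail 44 mm wide, 184 high, its top about 204 mm up. Rail face, 4 mm thick, at x = 0, looks to -x (towards the robot). Origin: on the worktop under the middle of the face; x into the upright, z up. Fully home, the shelf's origin is at x = -42 mm, y = 0, z = 36 mm give or take the rail's 7 mm.
- slot_low (a point): NOMINAL lower end of the lower slot, in the face, 82 mm up. Slots (two, the other 60 mm higher): 9 mm wide, 46 high, hollow 20 mm deep. The rail is hand-clamped: real slots and catch sit up to 7 mm higher or lower, not in any measured pose; it does not move under load. Claws enter when the shelf is about 27 mm (17 to 37) above home; home, the necks stand on the slots' lower ends, a rigid stop.
- catch (a joint): Round brass spring catch, 8 mm across, in the rail face 25 mm below the lower slot, sticking out 3.5 mm. Value (m): 0 sprung out, up to 0.0055 pushed in (7 to 9 N). The shelf's lip pushes it in on the way down, taking 5 to 20 N (its weight is not enough); at home it springs out into the plate's hole (0) and locks. Contacts added up stay below 60 N: push under 25 N.
- steel_plate: obstacle, fixed: bare steel sheet standing on edge between shelf and upright, facing the robot, 83 mm wide (y), 130 high, foot 33 mm towards the robot; origin on the worktop under its middle. Carry the shelf over it.
- l_block: obstacle, fixed: big grey lead shield with slanted window at the back left, 0.3 m wide (y), about 0.5 m high; its front is about x = 0.54, just beyond the shelf; come to the shelf from in front of it or from above, not through it
- vial_1: glass vial, 22 mm across, 46 mm high, standing; origin under its middle; must stay
- vial_2: glass vial, 22 mm across, 46 mm high, standing; origin under its middle; must stay
- lead_pot_small: small grey lead pot with knob, 46 mm across, 84 mm high, standing; origin under its middle; must stay
- yellow_holder: yellow weighted forceps holder, 38 x 39 x 75 mm, standing; origin under its middle; must stay

How it is judged:
On the way:
1. both claws are through their slots, behind the rail's face (x of claw_low in the frame of upright between 0.009 and 0.02 m and y of claw_low in the frame of upright between -0.004 and 0.004 m and x of claw_up in the frame of upright between 0.009 and 0.02 m and y of claw_up in the frame of upright between -0.004 and 0.004 m), for 0.1 s.
At the end, for the whole second after the job is handed in: Shelf at rest on the upright: both claw noses 9 to 20 mm behind the face and within 4 mm of its middle, origin 27 to 44 mm above the worktop (the rail's clamp height varies), upright within 0.06 rad, in line within 0.15 rad, brass catch sprung out (under 1.5 mm) (all of step 1 and z of shelf in the frame of upright between 0.027 and 0.0442 m and angle between shelf's own z axis and vertical below 0.06 rad and angle between the x axis of shelf and the x axis of upright, either way round below 0.15 rad and value of joint catch below 0.0015 m and linear speed of shelf below 0.01 m/s and angular speed of shelf below 0.1 rad/s); the robot touches nothing.
It fails at once if the shelf presses on the upright with more than 60 N (all contacts added up, about twice the downward push or a little more) (contact force between shelf and upright above 60 N).
It fails at once if a vial, the small lead pot or the yellow holder is shoved more than 20 mm or tipped (distance of any of vial_1, vial_2, lead_pot_small, yellow_holder from where it was at the start of the episode above 0.02 m or angle between any of vial_1, vial_2, lead_pot_small, yellow_holder's own z axis and vertical above 0.5 rad).
It also fails if it takes over 48 s, if anything falls off the work surface, if the arm or the gripper's body presses on something with over 40 N, if the wrist force passes 120 N, or if a joint passes its speed limit or range.

## Working session

There is one attempt and no reset: what is moved stays moved. The work goes in short steps, Python scripts to look and compute and a tool call to move; the robot and the scene stay as the last step left them, time stands still between calls to the robot, and variables do not carry over. Pictures are saved under pics/ and viewed, about 8 in all and at most 12, crops included, and the job is handed in when it is done.

Besides the shell and the picture viewer there is one more tool, called after ">>>" by a JSON object that holds its "api" and its "payload", one argument or row to a line. carry_out: Moves the arm, as the interface text tells. Its arguments: {"type":"object","properties":{"targets":{"type":"array","items":{"type":"array","items":{"type":"number"}}},"force":{"type":"number"}},"required":["targets"]}

```bash
mkdir -p pics; ls; cat > h.py <<'E'
import numpy as np, cv2
from workcell import bot
def grab(n):
    f=bot.grab_frame(n); np.savez(f'/tmp/{n}.npz',**f); return f
def cloud(f):
    z=f['z_map']; K=f['K']; v,u=np.mgrid[:480,:640]
    P=np.stack([(u-K[0,2])/K[0,0]*z,(v-K[1,2])/K[1,1]*z,z],-1)
    W=P@f['cam_to_world'][:3,:3].T+f['cam_to_world'][:3,3]; W[z==0]=np.nan
    return W
E
python3 - <<'E'
from h import *
for n in ['side','top']:
    f=grab(n); cv2.imwrite(f'pics/{n}0.png',f['color'][...,::-1]); print(n,f['cam_to_world'].round(3).tolist(),f['K'][0].round(1))
print(bot.observe())
E
```

```text
pics
side [[-0.984, -0.118, 0.131, 0.395], [-0.176, 0.593, -0.786, 0.755], [0.015, -0.797, -0.604, 0.766], [0.0, 0.0, 0.0, 1.0]] [495.7   0.  328.1]
top [[0.014, -0.99, 0.138, 0.4], [-1.0, -0.012, 0.012, -0.083], [-0.01, -0.138, -0.99, 1.169], [0.0, 0.0, 0.0, 1.0]] [478.    0.  323.9]
{'clock': 0.1, 'qpos': array([-1.31718694,  0.52195078, -0.03635913,  1.59988195,  0.02120932,
        1.02109604, -0.11281243]), 'qd': array([ 0.00161547, -0.00208986,  0.00054287, -0.00053502,  0.00103562,
        0.00074089, -0.00030422]), 'joint_efforts': array([ 5.14904285e-03, -9.28488564e+01,  1.98444463e+00, -3.70530903e+01,
        1.82450598e-02,  5.36434294e-03, -8.91693230e-05]), 'position': array([0.19879212, 0.5922626 , 0.23080992]), 'tool_rot': array([-3.14064341e+00,  5.64552391e-05,  2.81779099e+00]), 'force': array([ 0.32442598,  0.67478096, -0.26695063]), 'moment': array([0.04416617, 0.04775622, 0.04282365]), 'grip_width': 0.08552282619572522}
```

View pics/side0.png

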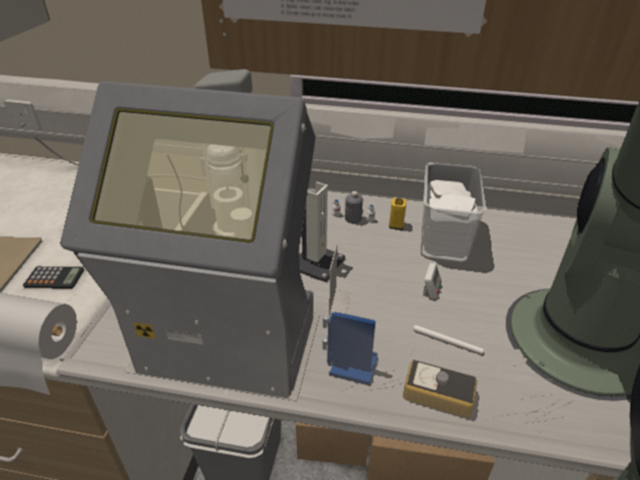

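View pics/top0.png

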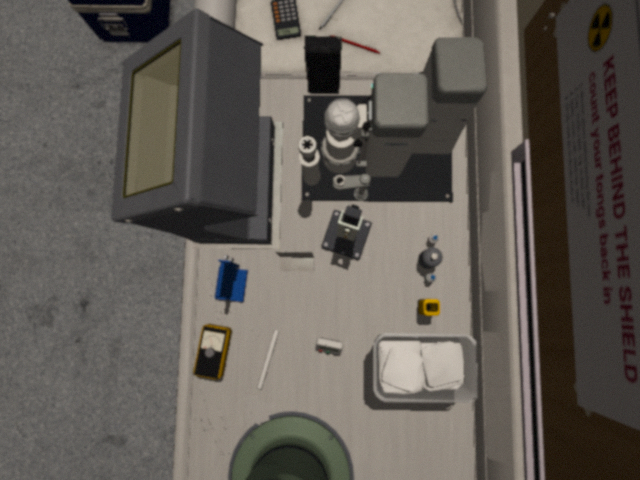

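```bash
python3 - <<'E'
from h import *
for n in ['side','top']:
    f=dict(np.load(f'/tmp/{n}.npz')); W=cloud(f); c=f['color']; hsv=cv2.cvtColor(c,cv2.COLOR_RGB2HSV)
    m=cv2.inRange(hsv,(100,120,30),(125,255,255))>0
    m&=(W[...,2]>-.02)&(W[...,0]<.6)&(W[...,1]>.05)
    P=W[m]; print(n,len(P))
    for lo,hi in [(-.02,.01),(.01,.03),(.03,.06),(.06,.1),(.1,.12),(.12,.15)]:
        q=P[(P[:,2]>lo)&(P[:,2]<hi)]
        if len(q)>4:
            r=cv2.minAreaRect((q[:,:2]*1000).astype(np.float32)); print(lo,len(q),np.median(q,0).round(3),r)
    # rail: bright, in region
    R=(W[...,0]>.4)&(W[...,0]<.72)&(W[...,1]<0.1)&(W[...,1]>-.25)
    for lo,hi in [(.005,.03),(.06,.12),(.12,.19),(.19,.22)]:
        k=R&(W[...,2]>lo)&(W[...,2]<hi)
        nl,l,st,ce=cv2.connectedComponentsWithStats(k.astype(np.uint8))
        for i in range(1,nl):
            if st[i,4]>12:
                q=W[l==i]; print(' obj',lo,st[i,4],ce[i].round(),q.mean(0).round(3),cv2.minAreaRect((q[:,:2]*1000).astype(np.float32)))
a=[]
for n,(x0,y0,x1,y1) in [('side',(290,170,390,400)),('top',(200,190,460,320))]:
    f=np.load(f'/tmp/{n}.npz'); i=f['color'][y0:y1,x0:x1,::-1]; s=560/i.shape[0] if n=='side' else 3
    cv2.imwrite(f'pics/c_{n}.png',cv2.resize(i,None,fx=2.5 if n=='side' else 2,fy=2.5 if n=='side' else 2,interpolation=cv2.INTER_CUBIC))
A=cv2.imread('pics/c_side.png');B=cv2.imread('pics/c_top.png')
o=np.zeros((580,800,3),np.uint8);o[:A.shape[0],:A.shape[1]]=A;o[:B.shape[0],260:260+B.shape[1]]=B
cv2.imwrite('pics/c.png',o)
E
```

```text
side 134
0.12 130 [0.44  0.158 0.132] ((447.3111572265625, 157.1538543701172), (8.307645797729492, 73.17816162109375), 83.95052337646484)
 obj 0.005 679 [317. 265.] [ 0.562 -0.103  0.013] ((570.423583984375, -114.22942352294922), (80.25541687011719, 112.88467407226562), 1.9818154573440552)
 obj 0.005 75 [340. 258.] [ 0.514 -0.138  0.012] ((511.7098388671875, -136.05905151367188), (17.56430435180664, 46.57209396362305), 4.31721305847168)
 obj 0.005 60 [332. 298.] [0.508 0.003 0.018] ((507.95794677734375, -2.4919586181640625), (84.26055908203125, 2.2913665771484375), 88.68074798583984)
 obj 0.005 154 [314. 322.] [0.535 0.072 0.011] ((533.7119750976562, 69.60855102539062), (12.507582664489746, 60.80253982543945), 1.9848850965499878)
 obj 0.06 525 [314. 236.] [ 0.571 -0.112  0.09 ] ((567.7809448242188, -114.38127899169922), (59.533103942871094, 37.389915466308594), 22.9384822845459)
 obj 0.06 150 [333. 272.] [0.508 0.003 0.092] ((507.9814453125, -2.3909378051757812), (84.02352142333984, 1.678116798400879), 89.11539459228516)
 obj 0.06 107 [310. 298.] [0.541 0.077 0.084] ((543.19915771484
[... 3767 characters left out ...]
 ((556.139892578125, -118.85457611083984), (43.82889938354492, 4.30551815032959), 71.3331298828125)
 obj 0.12 62 [295. 251.] [ 0.509 -0.007  0.128] ((509.0089111328125, -1.7596778869628906), (2.3438358306884766, 81.04005432128906), 0.32969599962234497)
 obj 0.19 192 [389. 152.] [ 0.711 -0.204  0.205] ((712.5383911132812, -205.4944610595703), (88.58960723876953, 9.319601058959961), 86.454833984375)
 obj 0.19 52 [309. 158.] [ 0.697 -0.037  0.205] ((698.2750854492188, -34.72282791137695), (10.141611099243164, 27.265487670898438), 1.6522107124328613)
 obj 0.19 113 [348. 223.] [ 0.56  -0.12   0.206] ((567.607421875, -122.76348876953125), (43.83283996582031, 28.142349243164062), 71.93668365478516)
```

View pics/c.png

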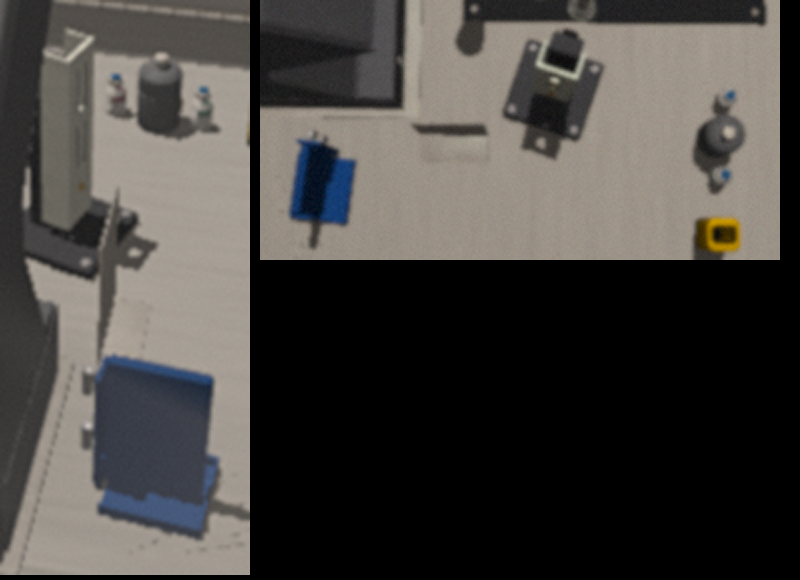

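>>> {"api": "carry_out", "payload": {
  "targets": [
    [-24.8,-22.5,0,0,0,0,0],
    [-24.8,-22.5,0,0,0,0,0],
    [-24.8,-22.5,0,0,0,0,0],
    [-24.8,-22.5,0,0,0,0,0],
    [-24.8,-22.5,0,0,0,0,0]
  ],
  "force": 100
}}

```text
clock: 0.52
position: [0.2811, 0.4447, 0.2311]
tool_rot: [-3.141, -0.0, 2.818]
force: [1.7, 0.2, 0.4]
grip_width: 0.0851
```

>>> {"api": "carry_out", "payload": {
  "targets": [
    [-24.8,-22.5,0,0,0,0,0],
    [-24.8,-22.5,0,0,0,0,0],
    [-24.8,-22.5,0,0,0,0,0],
    [-24.8,-22.5,0,0,0,0,0],
    [-24.8,-22.5,0,0,0,0,0]
  ]
}}

```text
clock: 0.93
position: [0.3628, 0.2987, 0.2312]
tool_rot: [-3.141, -0.0, 2.818]
force: [0.5, 0.4, 0.9]
grip_width: 0.0854
```

>>> {"api": "carry_out", "payload": {
  "targets": [
    [-24.8,-22.5,0,0,0,0,0],
    [-24.8,-22.5,0,0,0,0,0],
    [-24.8,-22.5,0,0,0,0,0],
    [-24.8,-22.5,0,0,0,0,0],
    [-24.8,-22.5,0,0,0,0,0]
  ]
}}

```text
clock: 1.35
position: [0.4445, 0.1526, 0.2313]
tool_rot: [-3.142, -0.0, 2.818]
force: [0.9, 0.3, -0.1]
grip_width: 0.0853
```

>>> {"api": "carry_out", "payload": {
  "targets": [
    [0,0,0,0,0,-0.72,0],
    [0,0,0,0,0,-0.72,0],
    [0,0,0,0,0,-0.72,0],
    [0,0,0,0,0,0,0]
  ]
}}

```text
clock: 1.68
position: [0.4441, 0.1539, 0.2312]
tool_rot: [-3.141, -0.0, 3.047]
force: [-0.1, 0.1, 0.2]
grip_width: 0.0852
```

>>> {"api": "carry_out", "payload": {
  "targets": [
    [0,0,25,0,0,0,0],
    [0,0,25,0,0,0,0],
    [0,0,25,0,0,0,0],
    [0,0,25,0,0,0,60],
    [0,0,25,0,0,0,120]
  ]
}}

```text
clock: 2.1
position: [0.444, 0.1542, 0.1052]
tool_rot: [-3.142, 0.0, 3.041]
force: [0.8, 0.2, -0.5]
grip_width: 0.064
```

>>> {"api": "carry_out", "payload": {
  "targets": [
    [0,0,0,0,0,0,150],
    [0,0,0,0,0,0,180],
    [0,0,0,0,0,0,200],
    [0,0,0,0,0,0,215],
    [0,0,0,0,0,0,255]
  ]
}}

```text
clock: 2.52
position: [0.445, 0.1544, 0.1079]
tool_rot: [3.14, 0.002, 3.043]
force: [-1.5, -1.2, 3.9]
grip_width: 0.008
```

>>> {"api": "carry_out", "payload": {
  "targets": [
    [0,0,0,0,0,0,255],
    [0,0,0,0,0,0,255],
    [0,0,0,0,0,0,255],
    [0,0,0,0,0,0,255],
    [0,0,0,0,0,0,255]
  ],
  "force": 120
}}

```text
clock: 2.93
position: [0.4449, 0.1544, 0.108]
tool_rot: [3.14, 0.002, 3.043]
force: [-2.5, -1.7, 14.4]
grip_width: 0.0076
```

>>> {"api": "carry_out", "payload": {
  "targets": [
    [0,0,-10,0,0,0,255],
    [0,0,-25,0,0,0,255],
    [0,0,-35,0,0,0,255],
    [0,0,-35,0,0,0,255],
    [0,0,-35,0,0,0,255]
  ]
}}

```text
clock: 3.35
position: [0.4437, 0.1539, 0.2492]
tool_rot: [3.141, 0.001, 3.044]
force: [0.8, 0.7, -2.7]
grip_width: 0.0076
```

>>> {"api": "carry_out", "payload": {
  "targets": [
    [0,0,-25,0,0,0,255],
    [0,0,0,0,0,0,255]
  ]
}}

```text
clock: 3.52
position: [0.4458, 0.1548, 0.2772]
tool_rot: [3.137, 0.007, 3.043]
force: [1.1, 0.3, -1.2]
grip_width: 0.0077
```

```bash
python3 - <<'E'
from h import *
f=grab('side'); cv2.imwrite('pics/s1.png',cv2.resize(f['color'][100:400,200:500,::-1],None,fx=2,fy=2))
print(bot.observe())
E
```

```text
{'clock': 3.5667, 'qpos': array([-0.53330729,  0.22106545,  0.08714526,  1.94460262, -0.02343982,
        0.9713562 ,  1.03762786]), 'qd': array([ 0.00115324,  0.05655467, -0.00542363,  0.05549465, -0.00409181,
       -0.04783124,  0.00542083]), 'joint_efforts': array([ 1.04788248e-02, -6.54106021e+01,  2.32187591e+00, -3.99050939e+01,
        1.05941689e-01,  1.21087655e+00, -6.52565248e-02]), 'position': array([0.44497255, 0.15451476, 0.27454686]), 'tool_rot': array([3.13850284, 0.00456674, 3.04356949]), 'force': array([ 0.30374516, -0.8162268 , -3.8746708 ]), 'moment': array([-0.0140902 ,  0.03054653,  0.03157906]), 'grip_width': 0.007506859000358157}
```

View pics/s1.png

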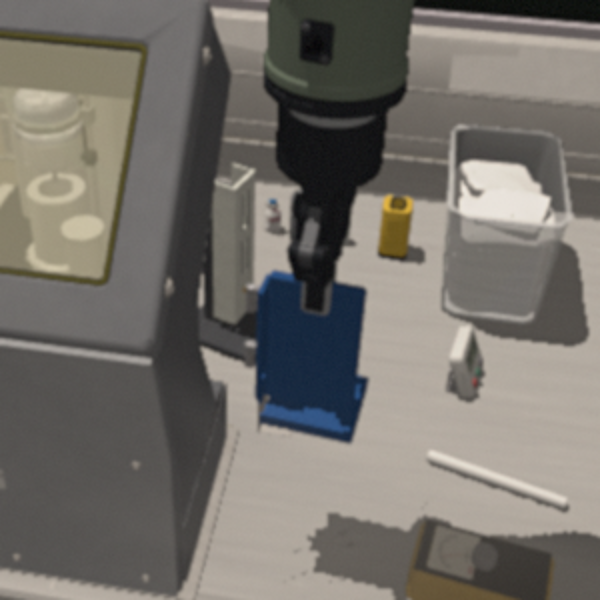

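>>> {"api": "carry_out", "payload": {
  "targets": [
    [0,0,0,0,0,0.7,255],
    [0,0,0,0,0,0.7,255],
    [0,0,0,0,0,0.68,255]
  ]
}}

```text
clock: 3.82
position: [0.4436, 0.1539, 0.271]
tool_rot: [-3.141, -0.001, 2.822]
force: [0.1, -0.4, -2.0]
grip_width: 0.0075
```

>>> {"api": "carry_out", "payload": {
  "targets": [
    [-12.8,-28.2,0,0,0,0,255],
    [-12.8,-28.2,0,0,0,0,255],
    [-12.8,-28.2,0,0,0,0,255],
    [-12.8,-28.2,0,0,0,0,255]
  ]
}}

```text
clock: 4.15
position: [0.4571, 0.0296, 0.2709]
tool_rot: [-3.141, -0.001, 2.826]
force: [0.3, 0.5, -2.0]
grip_width: 0.0075
```

>>> {"api": "carry_out", "payload": {
  "targets": [
    [-12.8,-28.2,0,0,0,0,255],
    [-12.8,-28.2,0,0,0,0,255],
    [-12.8,-28.2,0,0,0,0,255],
    [-12.8,-28.2,0,0,0,0,255],
    [0,0,0,0,0,0,255]
  ]
}}

```text
clock: 4.57
position: [0.4708, -0.0976, 0.271]
tool_rot: [-3.139, 0.0, 2.82]
force: [-1.2, -1.4, -2.7]
grip_width: 0.0074
```

>>> {"api": "carry_out", "payload": {
  "targets": [
    [0,0,0,0,0,0,255],
    [0,0,0,0,0,0,255],
    [0,0,0,0,0,0,255]
  ]
}}

```text
clock: 4.82
position: [0.4712, -0.0912, 0.2711]
tool_rot: [3.142, -0.001, 2.827]
force: [0.0, 0.4, -2.7]
grip_width: 0.0074
```

```bash
python3 - <<'E'
from h import *
o=np.zeros((600,800,3),np.uint8)
for n in ['side','top']:
    f=grab(n); W=cloud(f); hsv=cv2.cvtColor(f['color'],cv2.COLOR_RGB2HSV)
    m=(cv2.inRange(hsv,(100,120,30),(125,255,255))>0)&(W[...,0]<.56)&(W[...,1]>-.2)&(W[...,1]<0.05)&(W[...,2]>.12)
    P=W[m]; print(n,len(P))
    for lo,hi in [(.14,.19),(.19,.22),(.22,.25),(.25,.285),(.285,.32)]:
        q=P[(P[:,2]>lo)&(P[:,2]<hi)]
        if len(q)>10: print(lo,len(q),q.mean(0).round(4),cv2.minAreaRect((q[:,:2]*1000).astype(np.float32)), q[:,2].max())
    c=f['color'][...,::-1]
    if n=='side': c=c[130:330,270:410]; c=cv2.resize(c,None,fx=3,fy=3); o[:600,:420]=c
    else: c=c[180:330,300:426]; c=cv2.resize(c,None,fx=3,fy=3); o[:450,422:800]=c
cv2.imwrite('pics/s2.png',o); s=bot.observe(); print(s['position'],s['tool_rot'],s['force'])
E
```

```text
side 2274
0.14 711 [ 0.4709 -0.0789  0.1742] ((471.53656005859375, -89.72037506103516), (72.08061981201172, 87.64851379394531), 71.77204895019531) 0.18995711966314144
0.19 457 [ 0.4766 -0.0874  0.2054] ((476.4365539550781, -85.54029846191406), (18.463499069213867, 81.53163146972656), 69.87805938720703) 0.21989423992278245
0.22 487 [ 0.4774 -0.0875  0.2356] ((477.1536865234375, -83.94540405273438), (18.5317325592041, 80.35772705078125), 68.2730712890625) 0.2499630164530009
0.25 490 [ 0.4779 -0.0875  0.2661] ((477.6573791503906, -84.08594512939453), (16.903074264526367, 81.17456817626953), 68.85723114013672) 0.2847977210719591
0.285 129 [ 0.4736 -0.0861  0.2916] ((477.8895263671875, -75.10743713378906), (34.640254974365234, 72.14183044433594), 66.98853302001953) 0.31872242423418784
top 0
[ 0.47138775 -0.0911796   0.2711905 ] [ 3.14151777e+00 -3.63429922e-04  2.82760180e+00] [ 0.27324676 -0.17503036 -3.22023338]
```

View pics/s2.png

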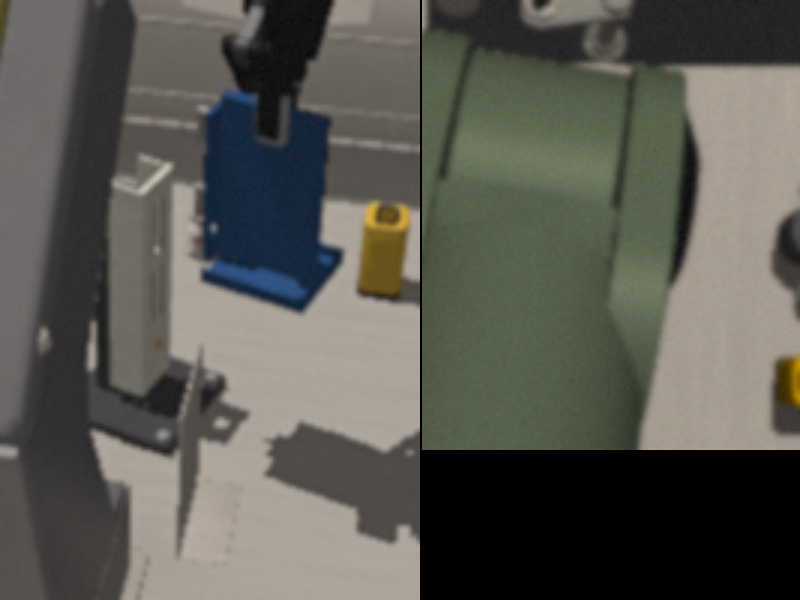

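```bash
cat >> h.py <<'E'
def plane(P,it=8):
    w=np.ones(len(P),bool)
    for _ in range(it):
        c=P[w].mean(0); n=np.linalg.svd(P[w]-c,full_matrices=False)[2][2]; r=(P-c)@n
        w=abs(r)<max(2.5*np.median(abs(r)),.0008)
    return c,n*np.sign(n[1] if abs(n[1])>.6 else -n[0]),w.sum(),np.std(r[w])
O=np.array([.5542,-.1181]); a=np.radians(-18.1); X=np.array([np.cos(a),np.sin(a)]); Y=np.array([-X[1],X[0]])
def up(P): d=P[...,:2]-O; return np.stack([d@X,d@Y,P[...,2]],-1)
E
python3 - <<'E'
from h import *
f=dict(np.load('/tmp/side.npz')); W=cloud(f); U=up(W); hsv=cv2.cvtColor(f['color'],cv2.COLOR_RGB2HSV)
blue=(cv2.inRange(hsv,(100,120,20),(125,255,255))>0)
m=blue&(W[...,2]>.185)&(W[...,2]<.295)&(W[...,1]>-.2)&(W[...,0]<.56)
m=cv2.erode(m.astype(np.uint8),np.ones((3,3)))>0
c,n,k,s=plane(U[m]); print('web',c.round(4),n.round(4),k,s, 'x range',np.percentile(U[m][:,0],[1,50,99]).round(4))
print('web face y at x=-42-? ',[(x,round(c[1]-(n[0]*(x-c[0]))/n[1],4)) for x in (-.12,-.086,-.05)])
g=~blue&(U[...,2]>.03)&(U[...,2]<.195)&(U[...,0]<.03)&(U[...,0]>.002)&(U[...,1]>.0)&(U[...,1]<.035)
c,n,k,s=plane(U[g]); print('side face',c.round(4),n.round(4),k,s)
g=~blue&(U[...,2]>.03)&(U[...,2]<.2)&(abs(U[...,0])<.006)&(abs(U[...,1])<.02)
c,n,k,s=plane(U[g]); print('front',c.round(4),n.round(4),k,s,np.percentile(U[g],[2,50,98],axis=0).round(4))
# initial views
f0=dict(np.load('/tmp/side.npz'))
i=f['color'][175:275,300:350]; j=f['color'][150:240,320:385]
o=np.zeros((600,800,3),np.uint8); o[:600,:300]=cv2.resize(i,(300,600),interpolation=cv2.INTER_CUBIC)[...,::-1]
o[:540,310:700]=cv2.resize(j,None,fx=6,fy=6,interpolation=cv2.INTER_CUBIC)[...,::-1]; cv2.imwrite('pics/s3.png',o)
E
```

```text
web [-0.085   0.0049  0.2369] [ 0.0043  1.     -0.003 ] 1198 0.0012020051201095132 x range [-0.1212 -0.0829 -0.0455]
web face y at x=-42-?  [(-0.12, np.float64(0.005)), (-0.086, np.float64(0.0049)), (-0.05, np.float64(0.0047))]
side face [0.0149 0.0198 0.1143] [ 0.0036  1.     -0.0025] 597 0.0011467399702187427
front [0.0009 0.0013 0.1173] [-9.999e-01  1.670e-02  6.000e-04] 527 0.0008437863755386067 [[-0.001  -0.0193  0.0339]
 [ 0.0009  0.0026  0.1186]
 [ 0.0052  0.0197  0.1965]]
```

View pics/s3.png

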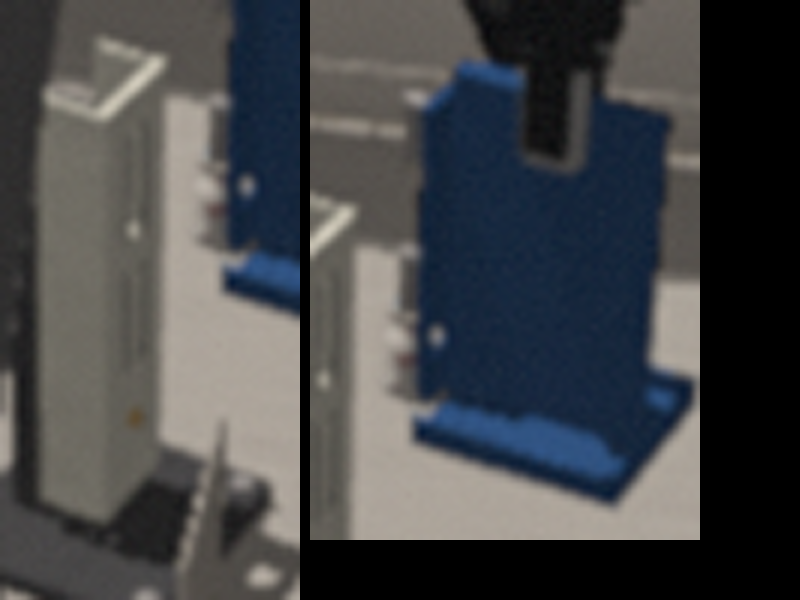

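```bash
python3 - <<'E'
from h import *
f=dict(np.load('/tmp/side.npz')); c2w=f['cam_to_world']
hsv=cv2.cvtColor(f['color'],cv2.COLOR_RGB2HSV)
def hit(u,v,x):
    d=c2w[:3,:3]@np.linalg.inv(f['K'])@[u,v,1]; o=up(c2w[:3,3]); d=up(c2w[:3,3]+d)-o
    return (o+d*(x-o[0])/d[0]).round(4)
R=hsv[235:255,315:332]; k=(R[...,1]>90)&(R[...,0]<30)&(R[...,0]>8); v,u=np.nonzero(k); w=R[...,1][k].astype(float)-80
cu,cv_=315+(u*w).sum()/w.sum(),235+(v*w).sum()/w.sum(); print('catch',len(u),cu,cv_,hit(cu,cv_,-.002))
g=f['color'].mean(-1)
for v in (205,215,225,235,250):
    row=cv2.GaussianBlur(g[v-2:v+3,305:335].mean(0)[None],(1,1),0)[0]
    print(v,row.round().astype(int))
for u in (322,323): print(u,g[185:248,u].round().astype(int))
E
```

```text
catch 2 322.0 244.35593220338984 [-0.002   0.0035  0.0666]
205 [ 62  87 106 107 107 107 107 106 107 106 106 106 101  95  94  89  86  93
  91  82  91 105 136 161 164 164 162 162 162 154]
215 [ 50  80 104 107 107 108 107 107 107 107 106 105 101  96  94  92 102 110
  98  91  93 107 138 162 166 164 161 155 141 125]
225 [ 46  77 104 107 106 105 106 106 105 105 106 105 100  95  92  84  82  91
  84  83  93 112 143 162 164 163 163 163 163 163]
235 [ 43  76 104 109 106 107 106 105 105 106 105 105 100  94  92  87  85  91
  88  88  94 118 151 165 164 164 164 164 163 164]
250 [ 39  66  93 104 106 105 105 106 105 105 105 104  99  94  93  93  92  94
  94  94  92  90  90  97 103 109 117 126 135 142]
322 [115 120 158 192 191 152 108  91  92  92  94  97  98  94  92  91  93  91
  93  94  93  93  92  93  97  95 106 132 144 123  99  93  92  93  92  92
  96  92  92  91  91  90  91  91  90  91  90  91  87  89  90  95  94  94
  95  93  94  89  79  73  76  86  93]
323 [128 151 186 193 159 116  93  93  93  91  87  88  91  88  88  90  90  90
  90  90  92  91  90  88  84  82  86 100 107 104  95  94  93  87  84  86
  88  87  85  85  83  84  85  84  84  85  82  79  79  84  91  96  91  93
  93  93  93  88  82  76  80  86  93]
```

```bash
python3 - <<'E'
from h import *
f=dict(np.load('/tmp/side.npz')); c2w=f['cam_to_world']
hsv=cv2.cvtColor(f['color'],cv2.COLOR_RGB2HSV)
def hit(u,v,x):
    d=c2w[:3,:3]@np.linalg.inv(f['K'])@[u,v,1]; o=up(c2w[:3,3]); d=up(c2w[:3,3]+d)-o
    return (o+d*(x-o[0])/d[0]).round(4)
for u,v in [(317.3,215),(326.9,215),(322.4,215),(322.5,225),(323,234.5),(323,218)]: print(u,v,hit(u,v,.0009))
g=f['color'].mean(-1); W=cloud(f);U=up(W)
# claws: non-blue, behind plate
m=(U[...,0]>-.045)&(U[...,0]<-.01)&(U[...,2]>.17)&(abs(U[...,1])<.03)
v,u=np.nonzero(m)
for a,b,p in zip(u,v,U[m]): print(a,b,(p*1000).round(1),f['color'][b,a]) if a%2==0 and b%3==0 else 0
hb=cv2.inRange(hsv,(100,120,20),(125,255,255))>0
print('blue x max by z', [(round(z,3),np.percentile(U[hb&(abs(U[...,2]-z)<.005)&(W[...,1]>-.2)&(U[...,1]<.01)&(U[...,0]<0)][:,0],99).round(4)) for z in (.2,.22,.24,.26)])
t=hb&(U[...,0]<0)&(abs(U[...,1])<.02)&(U[...,2]>.25); print('ztop',np.percentile(U[t][:,2],[50,95,99]))
E
```

```text
317.3 215 [0.0009 0.0205 0.1573]
326.9 215 [ 0.0009 -0.0236  0.1305]
322.4 215 [ 0.0009 -0.0025  0.1433]
322.5 225 [ 0.0009 -0.0034  0.1156]
323 234.5 [ 0.0009 -0.0062  0.0872]
323 218 [ 0.0009 -0.0054  0.1335]
336 165 [-30.6   0.6 277.9] [134 128 124]
338 165 [-33.5  -2.6 277.1] [135 128 124]
336 168 [-32.6   4.3 273.4] [79 76 74]
338 168 [-36.2   2.6 273.6] [67 72 83]
336 171 [-31.7   2.1 265.2] [86 83 78]
338 171 [-35.8   1.3 266. ] [52 56 64]
336 174 [-34.3   6.8 261.4] [75 72 69]
338 174 [-35.9   1.2 259. ] [54 58 67]
338 183 [-43.2  14.6 247.2] [32 38 50]
338 186 [-43.   13.7 239.6] [36 43 57]
338 189 [-43.   13.4 232.4] [34 42 55]
336 192 [-34.6   5.2 218. ] [129 125 121]
338 192 [-42.   10.9 223.5] [68 73 84]
336 195 [-34.3   4.1 210. ] [74 73 70]
338 195 [-43.4  13.3 218. ] [35 43 62]
336 198 [-34.2   3.6 202.3] [72 69 67]
338 198 [-43.1  12.1 210. ] [35 45 63]
336 201 [-35.    4.9 195.8] [83 79 76]
338 201 [-43.5  12.6 203. ] [37 47 65]
338 204 [-43.6  12.3 195.4] [30 39 61]
342 204 [-43.   -7.9 183.5] [39 49 66]
338 207 [-43.6  11.9 187.7] [38 48 62]
338 213 [-44.3  12.3 173. ] [32 44 62]
blue x max by z [(0.2, np.float64(-0.0454)), (0.22, np.float64(-0.0456)), (0.24, np.float64(-0.0455)), (0.26, np.float64(-0.0458))]
ztop [0.26967289 0.29421185 0.29581259]
```

>>> {"api": "carry_out", "payload": {
  "targets": [
    [0,-1,18,0,0,0,255],
    [0,-1,22,0,0,0,255],
    [0,0,22,0,0,0,255],
    [0,0,18,0,0,0,255],
    [0,0,12,0,0,0,255]
  ]
}}

```text
clock: 5.33
position: [0.4703, -0.0932, 0.1777]
tool_rot: [-3.141, -0.001, 2.827]
force: [0.1, -0.2, -2.4]
grip_width: 0.0079
```

>>> {"api": "carry_out", "payload": {
  "targets": [
    [-4,0,0,0,0,0,255],
    [-6,0,0,0,0,0,255],
    [-5,0,0,0,0,0,255],
    [0,0,0,0,0,0,255],
    [0,0,0,0,0,0,255]
  ]
}}

```text
clock: 5.75
position: [0.4858, -0.0987, 0.1799]
tool_rot: [3.141, 0.001, 2.826]
force: [-0.1, -0.2, -2.3]
grip_width: 0.008
```

```bash
python3 - <<'E'
from h import *
f=grab('side'); W=cloud(f); U=up(W); hsv=cv2.cvtColor(f['color'],cv2.COLOR_RGB2HSV)
s=bot.observe(); print(s['position'],up(s['position']),s['tool_rot'],s['force'],s['moment'])
blue=(cv2.inRange(hsv,(100,120,20),(125,255,255))>0)
m=blue&(W[...,2]>.09)&(W[...,2]<.2)&(W[...,1]>-.2)&(W[...,1]<0)&(W[...,0]<.56)
m=cv2.erode(m.astype(np.uint8),np.ones((3,3)))>0
c,n,k,sd=plane(U[m]); print('web',c.round(4),n.round(4),k,sd,np.percentile(U[m][:,0],[1,50,99]).round(4))
g=~blue&(U[...,2]>.03)&(U[...,2]<.195)&(U[...,0]<.03)&(U[...,0]>.002)&(U[...,1]>.0)&(U[...,1]<.035)
c,n,k,sd=plane(U[g]); print('side face',c.round(4),n.round(4),k,sd)
j=f['color'][170:280,295:405]
cv2.imwrite('pics/s4.png',cv2.resize(j,None,fx=5,fy=5,interpolation=cv2.INTER_CUBIC)[...,::-1])
E
```

```text
[ 0.48538868 -0.09863646  0.17981729] [-0.07145311 -0.00287765  0.17981729] [3.14136764e+00 7.08791606e-04 2.82611286e+00] [ 0.24793333  0.0679164  -2.64351359] [ 0.08275036  0.05235971 -0.06465637]
web [-0.0695  0.0022  0.1423] [ 0.0024  1.     -0.001 ] 952 0.00116850812851311 [-0.1044 -0.0676 -0.0291]
side face [0.0153 0.0198 0.1145] [ 2.010e-02  9.998e-01 -2.000e-04] 588 0.0012408023016785164
```

View pics/s4.png

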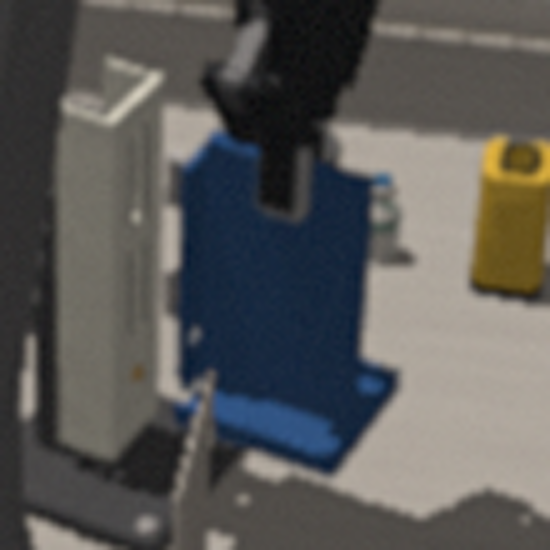

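>>> {"api": "carry_out", "payload": {
  "targets": [
    [-3,0.6,0,0,0,0,255],
    [-3,0,0,0,0,0,255],
    [-3,0,0,0,0,0,255],
    [-2,0,0,0,0,0,255],
    [-2,0,0,0,0,0,255]
  ]
}}

```text
clock: 6.22
position: [0.498, -0.1022, 0.1793]
tool_rot: [-3.142, 0.0, 2.826]
force: [0.3, -0.0, -2.3]
grip_width: 0.0074
```

>>> {"api": "carry_out", "payload": {
  "targets": [
    [-1,0,0,0,0,0,255],
    [-1,0,0,0,0,0,255],
    [0,0,0,0,0,0,255]
  ]
}}

```text
clock: 6.47
position: [0.4997, -0.1028, 0.1793]
tool_rot: [-3.141, -0.0, 2.826]
force: [0.2, -0.6, -1.9]
grip_width: 0.0075
```

>>> {"api": "carry_out", "payload": {
  "targets": [
    [-1.5,0,0,0,0,0,255],
    [-1.5,0,0,0,0,0,255],
    [-1.5,0,0,0,0,0,255],
    [0,0,0,0,0,0,255]
  ]
}}

```text
clock: 6.8
position: [0.5042, -0.1042, 0.1793]
tool_rot: [-3.142, 0.0, 2.826]
force: [0.7, -0.1, -3.2]
grip_width: 0.0075
```

>>> {"api": "carry_out", "payload": {
  "targets": [
    [-1,0,0,0,0,0,255],
    [-1,0,0,0,0,0,255],
    [0,0,0,0,0,0,255]
  ]
}}

```text
clock: 7.05
position: [0.5059, -0.1048, 0.1793]
tool_rot: [3.142, 0.0, 2.826]
force: [-0.4, 0.3, -2.6]
grip_width: 0.0077
```

>>> {"api": "carry_out", "payload": {
  "targets": [
    [-1,0,0,0,0,0,255],
    [-0.5,0,0,0,0,0,255],
    [0,0,0,0,0,0,255]
  ]
}}

```text
clock: 7.3
position: [0.5073, -0.1052, 0.1793]
tool_rot: [-3.142, 0.0, 2.826]
force: [0.4, -0.1, -2.5]
grip_width: 0.0079
```

>>> {"api": "carry_out", "payload": {
  "targets": [
    [-0.5,0,0,0,0,0,255],
    [-0.5,0,0,0,0,0,255],
    [0,0,0,0,0,0,255]
  ]
}}

```text
clock: 7.55
position: [0.5082, -0.1055, 0.1793]
tool_rot: [-3.142, 0.0, 2.826]
force: [-0.1, -0.1, -2.5]
grip_width: 0.0078
```

```bash
python3 - <<'E'
from h import *
f=grab('side'); s=bot.observe(); print(s['position'],up(s['position']),s['force'],s['moment'])
j=f['color'][170:280,285:395]
cv2.imwrite('pics/s5.png',cv2.resize(j,None,fx=5,fy=5,interpolation=cv2.INTER_CUBIC)[...,::-1])
E
```

```text
[ 0.50817564 -0.10553207  0.17931238] [-0.04765144 -0.00235267  0.17931238] [-0.52256997 -0.31373791 -3.23307347] [-0.01540385 -0.0053516   0.02807395]
```

View pics/s5.png

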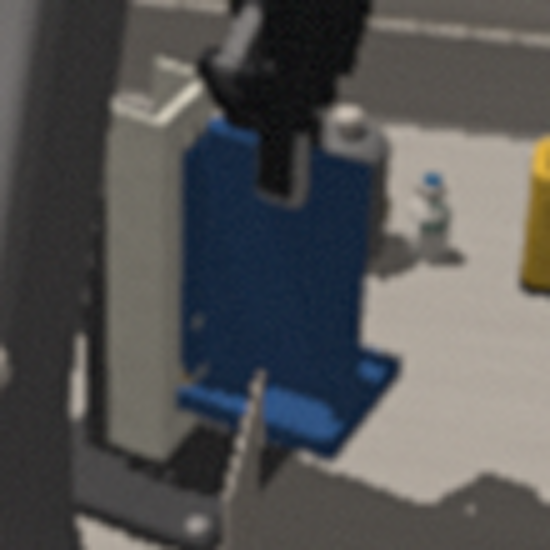

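>>> {"api": "carry_out", "payload": {
  "targets": [
    [-0.5,0,0,0,0,0,255],
    [0,0,0,0,0,0,255]
  ]
}}

```text
clock: 7.77
position: [0.5087, -0.1057, 0.1793]
tool_rot: [-3.142, 0.0, 2.826]
force: [-0.4, -0.7, -2.3]
grip_width: 0.0078
```

>>> {"api": "carry_out", "payload": {
  "targets": [
    [-0.5,0,0,0,0,0,255],
    [0,0,0,0,0,0,255]
  ]
}}

```text
clock: 7.93
position: [0.5092, -0.1058, 0.1793]
tool_rot: [-3.142, 0.0, 2.826]
force: [0.2, -0.9, -3.1]
grip_width: 0.0076
```

>>> {"api": "carry_out", "payload": {
  "targets": [
    [-0.5,0,0,0,0,0,255],
    [0,0,0,0,0,0,255]
  ]
}}

```text
clock: 8.1
position: [0.5097, -0.106, 0.1793]
tool_rot: [-3.142, 0.0, 2.826]
force: [-0.0, -0.1, -2.4]
grip_width: 0.0075
```

>>> {"api": "carry_out", "payload": {
  "targets": [
    [-0.5,0,0,0,0,0,255],
    [0,0,0,0,0,0,255]
  ]
}}

```text
clock: 8.27
position: [0.5101, -0.1061, 0.1793]
tool_rot: [-3.142, 0.0, 2.826]
force: [-0.2, 0.4, -3.2]
grip_width: 0.0081
```

>>> {"api": "carry_out", "payload": {
  "targets": [
    [-0.5,0,0,0,0,0,255],
    [0,0,0,0,0,0,255]
  ]
}}

```text
clock: 8.43
position: [0.5106, -0.1063, 0.1793]
tool_rot: [-3.142, 0.0, 2.826]
force: [0.0, 0.3, -2.2]
grip_width: 0.0077
```

>>> {"api": "carry_out", "payload": {
  "targets": [
    [-0.5,0,0,0,0,0,255],
    [0,0,0,0,0,0,255]
  ]
}}

```text
clock: 8.6
position: [0.511, -0.1064, 0.1793]
tool_rot: [-3.142, -0.0, 2.826]
force: [-0.3, -0.1, -0.8]
grip_width: 0.0076
```

>>> {"api": "carry_out", "payload": {
  "targets": [
    [-0.5,0,0,0,0,0,255],
    [0,0,0,0,0,0,255]
  ]
}}

```text
clock: 8.77
position: [0.5111, -0.1066, 0.1792]
tool_rot: [-3.141, -0.001, 2.826]
force: [-1.9, -0.0, -1.6]
grip_width: 0.0076
```

>>> {"api": "carry_out", "payload": {
  "targets": [
    [-0.5,0,0,0,0,0,255],
    [0,0,0,0,0,0,255]
  ]
}}

```text
clock: 8.93
position: [0.5121, -0.1067, 0.1793]
tool_rot: [3.142, 0.0, 2.826]
force: [-0.6, -0.2, -2.6]
grip_width: 0.0072
```

```bash
python3 - <<'E'
from h import *
f=grab('side'); W=cloud(f); U=up(W); hsv=cv2.cvtColor(f['color'],cv2.COLOR_RGB2HSV)
s=bot.observe(); print(s['position'],up(s['position']),s['tool_rot'],s['force'],s['moment'])
blue=(cv2.inRange(hsv,(100,120,20),(125,255,255))>0)
m=blue&(W[...,2]>.09)&(W[...,2]<.2)&(W[...,1]>-.2)&(W[...,1]<0)&(W[...,0]<.57)
print(np.percentile(U[m][:,0],[1,50,99]).round(4))
for z in (.1,.12,.14,.16,.18): q=U[m&(abs(U[...,2]-z)<.006)]; print(z,np.percentile(q[:,0],[1,99]).round(4))
m=cv2.erode(m.astype(np.uint8),np.ones((3,3)))>0
c,n,k,sd=plane(U[m]); print('web',c.round(4),n.round(4),k,sd)
E
```

```text
[ 0.51210347 -0.10673228  0.17933152] [-0.0435451  -0.00227321  0.17933152] [3.14154497e+00 2.69972906e-04 2.82616531e+00] [ 0.33757887  1.09081025 -2.81868165] [-0.06340629 -0.00979091  0.02189506]
[-0.1153 -0.0718 -0.0258]
0.1 [-0.1157 -0.0351]
0.12 [-0.1112 -0.0316]
0.14 [-0.1086 -0.0303]
0.16 [-0.1055 -0.0269]
0.18 [-0.1038 -0.0242]
web [-0.0722  0.0027  0.1421] [ 0.0036  1.     -0.    ] 1024 0.001248231991411902
```

```bash
python3 - <<'E'
from h import *
f=dict(np.load('/tmp/side.npz')); U=up(cloud(f))
j=f['color'][170:280,285:395]; now=cv2.resize(j,None,fx=5,fy=5,interpolation=cv2.INTER_CUBIC)[...,::-1]
cv2.imwrite('pics/s6.png',now)
for nm,im in [('s4',cv2.imread('pics/s4.png')),('s5',cv2.imread('pics/s5.png')),('now',now)]:
    h=cv2.cvtColor(im,cv2.COLOR_BGR2HSV); b=cv2.inRange(h,(100,120,20),(125,255,255))>0
    print(nm,[(v,np.nonzero(b[v])[0][[0,-1]].tolist()) for v in range(200,360,20)])
E
```

```text
s4 [(200, [183, 367]), (220, [186, 365]), (240, [186, 364]), (260, [185, 361]), (280, [182, 359]), (300, [182, 358]), (320, [183, 356]), (340, [202, 355])]
s5 [(200, [186, 367]), (220, [187, 365]), (240, [187, 365]), (260, [186, 362]), (280, [186, 357]), (300, [184, 356]), (320, [184, 355]), (340, [185, 354])]
now [(200, [227, 403]), (220, [230, 405]), (240, [234, 408]), (260, [236, 410]), (280, [239, 409]), (300, [237, 411]), (320, [240, 412]), (340, [245, 414])]
```

View pics/s6.png

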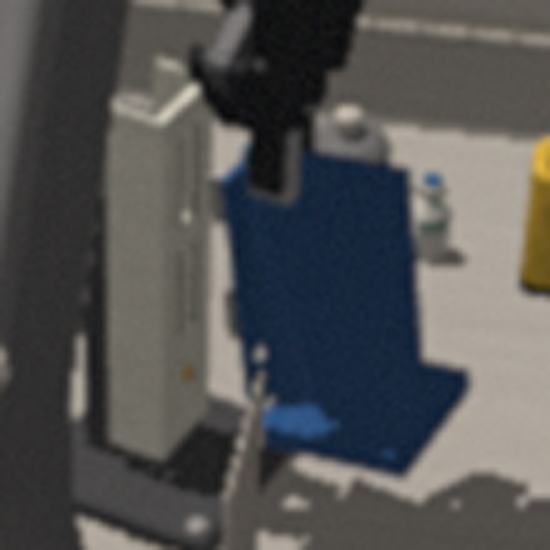

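>>> {"api": "carry_out", "payload": {
  "targets": [
    [6,0,0,0,0,0,255],
    [10,0,0,0,0,0,255],
    [14,0,0,0,0,0,255],
    [14,-8,0,0,0,0,255],
    [8,-6,0,0,0,0,255]
  ],
  "force": 120
}}

```text
clock: 9.4
position: [0.456, -0.1036, 0.1793]
tool_rot: [-3.142, -0.001, 2.827]
force: [-0.0, -0.6, -1.3]
grip_width: 0.0075
```

>>> {"api": "carry_out", "payload": {
  "targets": [
    [0,0,0,0,0,0,255],
    [0,0,0,0,0,0,255]
  ]
}}

```text
clock: 9.57
position: [0.4581, -0.104, 0.1796]
tool_rot: [3.141, 0.001, 2.826]
force: [0.7, 0.8, -2.3]
grip_width: 0.007
```

```bash
cat > m.py <<'E'
from h import *
f=grab('side'); W=cloud(f); U=up(W); hsv=cv2.cvtColor(f['color'],cv2.COLOR_RGB2HSV)
s=bot.observe(); print(s['clock'],s['position'].round(4),up(s['position']).round(4),s['tool_rot'],s['force'].round(1),s['moment'].round(2),s['grip_width'])
m=(cv2.inRange(hsv,(100,120,20),(125,255,255))>0)&(W[...,1]>-.2)&(W[...,1]<0)&(W[...,0]<.58)&(W[...,0]>.35)
z=U[m][:,2]; zt,zb=np.percentile(z,[99.5,.5]); print('z',zb,zt,'tcp-zt',s['position'][2]-zt)
for a in np.arange(zt-.115,zt-.005,.02): q=U[m&(abs(U[...,2]-a)<.005)]; print(a.round(3),np.percentile(q,[1,50,99],axis=0)[:,:2].T.round(4).tolist())
e=cv2.erode((m&(U[...,2]>zb+.035)).astype(np.uint8),np.ones((3,3)))>0
c,n,k,sd=plane(U[e]); print('web',c.round(4),n.round(4),k,sd)
E
python3 m.py
```

```text
9.6167 [ 0.4586 -0.1039  0.1796] [-0.0953 -0.0162  0.1796] [3.14127936e+00 8.91298358e-04 2.82599445e+00] [ 0.9  1.  -2.6] [ 0.01 -0.08 -0.  ] 0.007309015265270556
z 0.07180980809798146 0.2038930801032505 tcp-zt -0.02430892319998912
0.089 [[-0.1754, -0.1478, -0.0908], [-0.0386, -0.0109, 0.0212]]
0.109 [[-0.1661, -0.1271, -0.0865], [-0.0173, -0.0114, -0.0031]]
0.129 [[-0.1601, -0.1217, -0.0835], [-0.0153, -0.0111, -0.0051]]
0.149 [[-0.1592, -0.1177, -0.0801], [-0.0147, -0.0111, -0.0033]]
0.169 [[-0.1569, -0.1176, -0.0783], [-0.0155, -0.0112, -0.003]]
0.189 [[-0.1537, -0.131, -0.0746], [-0.0162, -0.0115, -0.0086]]
web [-0.1236 -0.0113  0.1531] [0.0078 1.     0.0011] 902 0.0011532922572971233
```

>>> {"api": "carry_out", "payload": {
  "targets": [
    [0,0,15,0,0,0,255],
    [0,0,20,0,0,0,255],
    [0,0,15,0,0,0,255],
    [0,0,8,0,0,0,255],
    [0,0,4,0,0,0,255]
  ]
}}

```text
clock: 10.03
position: [0.4582, -0.1038, 0.1163]
tool_rot: [-3.141, -0.001, 2.826]
force: [1.0, -0.4, -2.3]
grip_width: 0.0071
```

>>> {"api": "carry_out", "payload": {
  "targets": [
    [0,0,2,0,0,0,255],
    [0,0,2,0,0,0,255],
    [0,0,0,0,0,0,255]
  ]
}}

```text
clock: 10.28
position: [0.4586, -0.104, 0.1137]
tool_rot: [3.141, 0.001, 2.826]
force: [0.3, -0.1, -1.1]
grip_width: 0.0076
```

>>> {"api": "carry_out", "payload": {
  "targets": [
    [0,0,1.5,0,0,0,255],
    [0,0,1.5,0,0,0,255],
    [0,0,0,0,0,0,255]
  ]
}}

```text
clock: 10.53
position: [0.4601, -0.1043, 0.1127]
tool_rot: [3.14, 0.004, 2.826]
force: [-7.1, 1.1, 46.9]
grip_width: 0.0068
```

>>> {"api": "carry_out", "payload": {
  "targets": [
    [0,0,-1.5,0,0,0,255],
    [0,0,-1,0,0,0,200],
    [0,0,0,0,0,0,120],
    [0,0,0,0,0,0,0],
    [0,0,0,0,0,0,0]
  ]
}}

```text
clock: 10.95
position: [0.4583, -0.1039, 0.1128]
tool_rot: [3.142, 0.0, 2.826]
force: [0.2, -0.4, 0.0]
grip_width: 0.0538
```

>>> {"api": "carry_out", "payload": {
  "targets": [
    [0,0,0,0,0,0,0],
    [0,0,0,0,0,0,0],
    [0,0,-5,0,0,0,0]
  ]
}}

```text
clock: 11.2
position: [0.4578, -0.1039, 0.1173]
tool_rot: [-3.141, -0.001, 2.826]
force: [-0.3, -0.9, 0.3]
grip_width: 0.0851
```

```bash
python3 m.py; python3 - <<'E'
from h import *
f=dict(np.load('/tmp/side.npz'));j=f['color'][160:300,290:430]
cv2.imwrite('pics/s7.png',cv2.resize(j,None,fx=4,fy=4,interpolation=cv2.INTER_CUBIC)[...,::-1])
E
```

```text
11.25 [ 0.4582 -0.104   0.1185] [-0.0956 -0.0164  0.1185] [-3.14152702e+00  7.17281230e-06  2.82593522e+00] [ 1.5 -0.9  2.1] [0.01 0.01 0.02] 0.08565076531258428
z 0.002759656171852898 0.13215769856722537 tcp-zt -0.013655056319739872
0.017 [[-0.1774, -0.1386, -0.0923], [-0.0401, -0.0101, 0.0208]]
0.037 [[-0.1714, -0.1329, -0.0927], [-0.0159, -0.0101, -0.0043]]
0.057 [[-0.1687, -0.127, -0.0926], [-0.0154, -0.0104, -0.001]]
0.077 [[-0.1684, -0.1328, -0.0923], [-0.0154, -0.0106, -0.0041]]
0.097 [[-0.169, -0.1301, -0.0931], [-0.016, -0.0104, -0.0016]]
0.117 [[-0.1685, -0.1312, -0.0926], [-0.0142, -0.0106, -0.007]]
web [-0.1315 -0.0105  0.0864] [-0.0232  0.9997 -0.003 ] 838 0.0011898710207162583
```

View pics/s7.png

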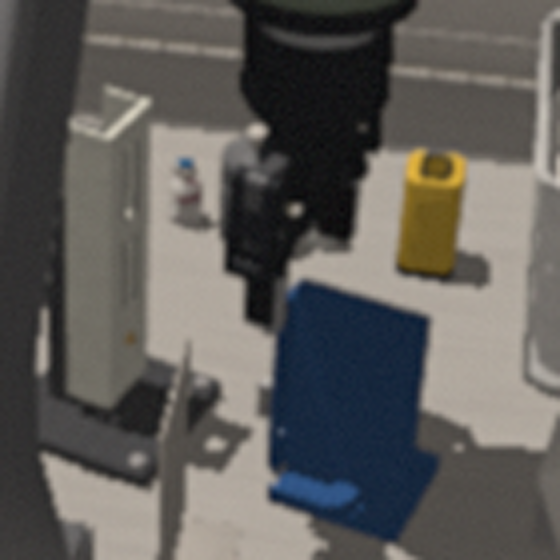

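>>> {"api": "carry_out", "payload": {
  "targets": [
    [10,0.9,0,0,0,0,0],
    [12,0,0,0,0,0,0],
    [12,0,0,0,0,0,0],
    [9.5,0,8,0,0,0,0],
    [0,0,12,0,0,0,0]
  ]
}}

```text
clock: 11.67
position: [0.4154, -0.0889, 0.0983]
tool_rot: [3.141, 0.0, 2.826]
force: [1.0, 0.8, 0.4]
grip_width: 0.0859
```

>>> {"api": "carry_out", "payload": {
  "targets": [
    [0,0,12,0,0,0,60],
    [0,0,4,0,0,0,120],
    [0,0,0,0,0,0,160],
    [0,0,0,0,0,0,190],
    [0,0,0,0,0,0,210]
  ]
}}

```text
clock: 12.08
position: [0.4172, -0.0896, 0.0823]
tool_rot: [3.142, 0.001, 2.826]
force: [0.1, 0.6, 0.1]
grip_width: 0.0255
```

>>> {"api": "carry_out", "payload": {
  "targets": [
    [0,0,0,0,0,0,255],
    [0,0,0,0,0,0,255],
    [0,0,0,0,0,0,255],
    [0,0,0,0,0,0,255]
  ],
  "force": 120
}}

```text
clock: 12.42
position: [0.4174, -0.0895, 0.0824]
tool_rot: [3.141, 0.001, 2.826]
force: [-1.4, -0.5, 9.9]
grip_width: 0.0085
```

>>> {"api": "carry_out", "payload": {
  "targets": [
    [0,0,-10,0,0,0,255],
    [0,0,-20,0,0,0,255],
    [0,0,-25,0,0,0,255],
    [0,0,-20,0,0,0,255],
    [0,0,0,0,0,0,255]
  ]
}}

```text
clock: 12.83
position: [0.4185, -0.0898, 0.1599]
tool_rot: [3.14, 0.004, 2.826]
force: [1.5, -0.1, -2.0]
grip_width: 0.0085
```

>>> {"api": "carry_out", "payload": {
  "targets": [
    [0,0,0,0,0,0,255],
    [0,0,0,0,0,0,255]
  ]
}}

```text
clock: 13.0
position: [0.4168, -0.0894, 0.1564]
tool_rot: [-3.142, -0.0, 2.826]
force: [0.4, 0.1, -3.7]
grip_width: 0.0085
```

```bash
python3 m.py
```

```text
13.05 [ 0.4166 -0.0894  0.1561] [-0.1397 -0.0155  0.1561] [-3.14129021e+00 -1.13400960e-03  2.82631990e+00] [ 0.3  0.8 -3.2] [0.05 0.05 0.03] 0.008612937526729435
z 0.07670162975732475 0.2070211538074614 tcp-zt -0.050934958730229046
0.092 [[-0.1782, -0.1388, -0.0916], [-0.0249, -0.0102, 0.0215]]
0.112 [[-0.1704, -0.1313, -0.0937], [-0.0129, -0.0101, -0.0044]]
0.132 [[-0.1685, -0.1275, -0.0914], [-0.0162, -0.0102, -0.0012]]
0.152 [[-0.1686, -0.1205, -0.0911], [-0.0141, -0.0101, -0.0028]]
0.172 [[-0.1694, -0.116, -0.091], [-0.0157, -0.0101, -0.0015]]
0.192 [[-0.1703, -0.151, -0.092], [-0.0156, -0.0105, -0.0011]]
web [-0.1322 -0.0103  0.151 ] [ 0.0017  1.     -0.002 ] 676 0.001200686197770629
```

>>> {"api": "carry_out", "payload": {
  "targets": [
    [-8,4,0,0,0,0,255],
    [-14,5,0,0,0,0,255],
    [-15,4.2,0,0,0,0,255],
    [-15,0,-0.5,0,0,0,255],
    [-8,0,0,0,0,0,255]
  ]
}}

```text
clock: 13.47
position: [0.4799, -0.0957, 0.1565]
tool_rot: [-3.141, -0.0, 2.827]
force: [-0.9, -0.5, -2.1]
grip_width: 0.0084
```

>>> {"api": "carry_out", "payload": {
  "targets": [
    [0,0,0,0,0,0,255],
    [0,0,0,0,0,0,255],
    [0,0,0,0,0,0,255]
  ]
}}

```text
clock: 13.72
position: [0.4774, -0.0956, 0.1569]
tool_rot: [-3.141, -0.001, 2.826]
force: [0.0, -0.4, -2.2]
grip_width: 0.0088
```

```bash
python3 m.py
```

```text
13.7667 [ 0.4775 -0.0955  0.1571] [-0.08   -0.0024  0.1571] [-3.14142483e+00 -8.69889213e-04  2.82596398e+00] [ 0.8 -0.1 -2.7] [ 0.    0.02 -0.01] 0.00909915823238716
z 0.07695274579719938 0.20729702364325364 tcp-zt -0.05023506964677413
0.092 [[-0.1189, -0.0809, -0.0338], [-0.0143, 0.0028, 0.0353]]
0.112 [[-0.1108, -0.0707, -0.0329], [-0.0031, 0.0026, 0.0106]]
0.132 [[-0.11, -0.0704, -0.0328], [-0.0008, 0.0027, 0.0114]]
0.152 [[-0.1103, -0.0622, -0.0332], [-0.0052, 0.0027, 0.0106]]
0.172 [[-0.1115, -0.0587, -0.0329], [-0.0025, 0.0024, 0.0106]]
0.192 [[-0.111, -0.0934, -0.0314], [-0.001, 0.0029, 0.0113]]
web [-0.0724  0.0025  0.1513] [ 0.002  1.    -0.003] 624 0.0012179857263552823
```

>>> {"api": "carry_out", "payload": {
  "targets": [
    [-4,0.2,0,0,0,0,255],
    [-4,0,0,0,0,0,255],
    [-3,0,0,0,0,0,255],
    [-2,0,0,0,0,0,255],
    [-2,0,0,0,0,0,255]
  ]
}}

```text
clock: 14.18
position: [0.4928, -0.1002, 0.1573]
tool_rot: [-3.142, 0.0, 2.826]
force: [0.1, 0.5, -2.4]
grip_width: 0.0087
```

>>> {"api": "carry_out", "payload": {
  "targets": [
    [-1.5,0,0,0,0,0,255],
    [-1.5,0,0,0,0,0,255],
    [-1.5,0,0,0,0,0,255],
    [-1.5,0,0,0,0,0,255],
    [0,0,0,0,0,0,255]
  ]
}}

```text
clock: 14.6
position: [0.4985, -0.102, 0.1573]
tool_rot: [-3.142, 0.0, 2.826]
force: [-0.4, 0.5, -2.8]
grip_width: 0.0084
```

>>> {"api": "carry_out", "payload": {
  "targets": [
    [-1,0,0,0,0,0,255],
    [-1,0,0,0,0,0,255],
    [-1,0,0,0,0,0,255],
    [-1,0,0,0,0,0,255],
    [0,0,0,0,0,0,255]
  ]
}}

```text
clock: 15.02
position: [0.5022, -0.1033, 0.1573]
tool_rot: [-3.142, 0.0, 2.826]
force: [0.2, 0.2, -2.4]
grip_width: 0.0088
```

```bash
python3 m.py
```

```text
15.0667 [ 0.5021 -0.1032  0.1573] [-0.0541 -0.0021  0.1573] [-3.14152547e+00  3.70861987e-06  2.82610336e+00] [ 0.  -0.4 -2.7] [0.02 0.02 0.02] 0.008662255475770791
z 0.07728463396448854 0.20914349622119768 tcp-zt -0.051859725582287325
0.094 [[-0.0896, -0.0484, -0.0056], [-0.0076, 0.0028, 0.0269]]
0.114 [[-0.086, -0.0461, -0.0058], [-0.0018, 0.0029, 0.0124]]
0.134 [[-0.084, -0.0431, -0.0056], [-0.0016, 0.0032, 0.0113]]
0.154 [[-0.0852, -0.0341, -0.0054], [-0.0019, 0.0032, 0.0119]]
0.174 [[-0.0858, -0.0296, -0.0072], [-0.0023, 0.0032, 0.0122]]
0.194 [[-0.0866, -0.0687, -0.0057], [-0.0034, 0.0029, 0.0122]]
web [-0.0474  0.003   0.1516] [-0.0028  1.     -0.0013] 623 0.0011862100361150862
```

>>> {"api": "carry_out", "payload": {
  "targets": [
    [-1,0,0,0,0,0,255],
    [-0.5,0,0,0,0,0,255],
    [0,0,0,0,0,0,255]
  ]
}}

```text
clock: 15.32
position: [0.5036, -0.1037, 0.1573]
tool_rot: [-3.142, 0.0, 2.826]
force: [-0.2, -0.8, -2.7]
grip_width: 0.0089
```

>>> {"api": "carry_out", "payload": {
  "targets": [
    [-0.5,0,0,0,0,0,255],
    [-0.5,0,0,0,0,0,255],
    [0,0,0,0,0,0,255]
  ]
}}

```text
clock: 15.57
position: [0.5045, -0.104, 0.1573]
tool_rot: [-3.142, 0.0, 2.826]
force: [-0.2, 0.6, -3.0]
grip_width: 0.0086
```

>>> {"api": "carry_out", "payload": {
  "targets": [
    [-0.4,0,0,0,0,0,255],
    [0,0,0,0,0,0,255],
    [0,0,0,0,0,0,255]
  ]
}}

```text
clock: 15.82
position: [0.5048, -0.1041, 0.1573]
tool_rot: [-3.142, -0.0, 2.826]
force: [-0.4, -0.1, -2.4]
grip_width: 0.0089
```

```bash
python3 m.py
```

```text
15.8667 [ 0.5048 -0.1041  0.1573] [-0.0513 -0.002   0.1573] [-3.14157927e+00 -2.52356262e-05  2.82612431e+00] [-1.  -1.1 -2.9] [ 0.02  0.04 -0.01] 0.008684887572645327
z 0.07698984264152561 0.2082376743617812 tcp-zt -0.05095017896576717
0.093 [[-0.0893, -0.0494, -0.0055], [-0.0143, 0.003, 0.0346]]
0.113 [[-0.0833, -0.0417, -0.0046], [-0.0039, 0.003, 0.0109]]
0.133 [[-0.0815, -0.0408, -0.0042], [-0.0031, 0.0033, 0.0107]]
0.153 [[-0.0821, -0.0318, -0.0046], [-0.0034, 0.003, 0.0114]]
0.173 [[-0.0828, -0.0286, -0.0044], [-0.0013, 0.0027, 0.012]]
0.193 [[-0.0828, -0.0678, -0.0044], [-0.003, 0.0029, 0.0111]]
web [-0.044   0.0028  0.1509] [9.e-04 1.e+00 8.e-04] 622 0.0011654049940179711
```

>>> {"api": "carry_out", "payload": {
  "targets": [
    [-0.5,0,0,0,0,0,255],
    [0,0,0,0,0,0,255],
    [0,0,0,0,0,0,255]
  ]
}}

```text
clock: 16.12
position: [0.5053, -0.1042, 0.1573]
tool_rot: [-3.142, -0.0, 2.826]
force: [0.3, 0.4, -2.8]
grip_width: 0.0092
```

>>> {"api": "carry_out", "payload": {
  "targets": [
    [-0.5,0,0,0,0,0,255],
    [0,0,0,0,0,0,255],
    [0,0,0,0,0,0,255]
  ]
}}

```text
clock: 16.37
position: [0.5058, -0.1044, 0.1573]
tool_rot: [-3.142, 0.0, 2.826]
force: [-0.2, 0.9, -2.3]
grip_width: 0.0089
```

>>> {"api": "carry_out", "payload": {
  "targets": [
    [-0.5,0,0,0,0,0,255],
    [0,0,0,0,0,0,255],
    [0,0,0,0,0,0,255]
  ]
}}

```text
clock: 16.62
position: [0.5062, -0.1046, 0.1573]
tool_rot: [-3.142, -0.0, 2.826]
force: [-0.4, 0.5, -2.8]
grip_width: 0.0083
```

```bash
python3 m.py
```

```text
16.6667 [ 0.5062 -0.1046  0.1573] [-0.0498 -0.002   0.1573] [-3.14155714e+00 -5.56064960e-05  2.82615071e+00] [-0.  -0.1 -2.7] [ 0.02 -0.01  0.04] 0.008425536677878343
z 0.07710724144374878 0.20770632210801898 tcp-zt -0.0504188754135903
0.093 [[-0.0878, -0.0452, -0.0014], [-0.0089, 0.0031, 0.0337]]
0.113 [[-0.0816, -0.0395, -0.0026], [-0.0027, 0.0031, 0.0111]]
0.133 [[-0.0783, -0.0391, -0.0027], [-0.001, 0.0032, 0.0104]]
0.153 [[-0.0804, -0.0314, -0.0035], [-0.0007, 0.003, 0.0125]]
0.173 [[-0.0805, -0.0282, -0.0025], [-0.0009, 0.0031, 0.011]]
0.193 [[-0.0811, -0.064, -0.0029], [-0.0025, 0.0026, 0.0125]]
web [-0.0431  0.0029  0.15  ] [-0.0072  1.     -0.0036] 614 0.0012385426057322378
```

>>> {"api": "carry_out", "payload": {
  "targets": [
    [-0.5,0,0,0,0,0,255],
    [0,0,0,0,0,0,255],
    [0,0,0,0,0,0,255]
  ]
}}

```text
clock: 16.92
position: [0.5067, -0.1047, 0.1573]
tool_rot: [-3.142, -0.0, 2.826]
force: [-0.5, -0.5, -4.2]
grip_width: 0.0084
```

>>> {"api": "carry_out", "payload": {
  "targets": [
    [-0.4,0,0,0,0,0,255],
    [0,0,0,0,0,0,255],
    [0,0,0,0,0,0,255]
  ]
}}

```text
clock: 17.17
position: [0.5068, -0.1049, 0.1572]
tool_rot: [-3.141, -0.001, 2.826]
force: [-1.7, -0.7, -2.6]
grip_width: 0.0087
```

```bash
python3 m.py
```

```text
17.2167 [ 0.5069 -0.1049  0.1572] [-0.0491 -0.0021  0.1572] [-3.14146283e+00 -3.87543690e-04  2.82593387e+00] [-6.4  2.6  4.1] [ 0.46  0.96 -0.26] 0.0086155552020901
z 0.07679502386273503 0.20817449391672802 tcp-zt -0.05095857778001525
0.093 [[-0.0882, -0.0445, -0.0012], [-0.0122, 0.0028, 0.0333]]
0.113 [[-0.0806, -0.0409, -0.0022], [-0.0023, 0.0028, 0.0102]]
0.133 [[-0.0788, -0.0373, -0.002], [-0.0021, 0.0027, 0.0101]]
0.153 [[-0.0809, -0.0328, -0.0023], [-0.0026, 0.0029, 0.0099]]
0.173 [[-0.081, -0.0263, -0.0026], [-0.0012, 0.0027, 0.0114]]
0.193 [[-0.0803, -0.0651, -0.0017], [-0.0019, 0.003, 0.0108]]
web [-0.0434  0.0028  0.1515] [ 0.0045  1.     -0.0043] 627 0.0011717782451414157
```

>>> {"api": "carry_out", "payload": {
  "targets": [
    [0,0,0,0,0,0,255],
    [0,0,0,0,0,0,255],
    [0,0,0,0,0,0,255]
  ]
}}

```text
clock: 17.47
position: [0.5069, -0.1047, 0.1572]
tool_rot: [-3.142, -0.0, 2.826]
force: [-6.5, 2.7, -0.6]
grip_width: 0.0088
```

```bash
python3 m.py; python3 - <<'E'
from h import *
f=dict(np.load('/tmp/side.npz'));j=f['color'][160:290,280:410]
cv2.imwrite('pics/s8.png',cv2.resize(j,None,fx=4.5,fy=4.5,interpolation=cv2.INTER_CUBIC)[...,::-1])
E
```

```text
17.5167 [ 0.507  -0.1048  0.1572] [-0.049  -0.002   0.1572] [-3.14157178e+00 -1.30170863e-04  2.82616297e+00] [-2.8  1.3 -5.6] [ 0.11  0.8  -0.04] 0.008532096466425205
z 0.09372377363102732 0.23500075399161197 tcp-zt -0.07777718863683689
0.12 [[-0.1177, -0.095, -0.026], [-0.0282, 0.0034, 0.0341]]
0.14 [[-0.1052, -0.0622, -0.0203], [-0.0005, 0.0032, 0.0115]]
0.16 [[-0.0985, -0.0696, -0.0147], [-0.0006, 0.0033, 0.0116]]
0.18 [[-0.0915, -0.0636, -0.0074], [-0.0021, 0.0031, 0.0122]]
0.2 [[-0.0861, -0.069, -0.0046], [0.0, 0.0035, 0.0137]]
0.22 [[-0.081, -0.0706, -0.0609], [0.0011, 0.0029, 0.0064]]
web [-0.064   0.003   0.1687] [ 5.8e-03  1.0e+00 -6.0e-04] 604 0.0012729310736278793
```

View pics/s8.png

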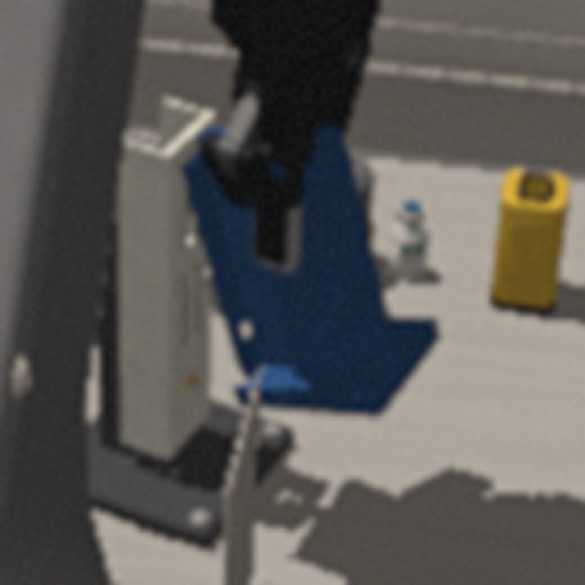

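>>> {"api": "carry_out", "payload": {
  "targets": [
    [3,0,0,0,0,0,255],
    [6,0,0,0,0,0,255],
    [10,0,0,0,0,0,255],
    [14,0,0,0,0,0,255],
    [16,-4,0,0,0,0,255]
  ]
}}

```text
clock: 17.93
position: [0.4586, -0.0927, 0.1573]
tool_rot: [3.141, 0.001, 2.827]
force: [-0.4, 1.6, -1.9]
grip_width: 0.0092
```

>>> {"api": "carry_out", "payload": {
  "targets": [
    [16,-5,0,0,0,0,255],
    [10,-4,0,0,0,0,255],
    [4,0,0,0,0,0,255],
    [0,0,0,0,0,0,255],
    [0,0,0,0,0,0,255]
  ]
}}

```text
clock: 18.35
position: [0.4287, -0.0926, 0.1576]
tool_rot: [3.141, 0.001, 2.826]
force: [-0.2, -0.4, -3.6]
grip_width: 0.0081
```

```bash
python3 m.py
```

```text
18.4 [ 0.4288 -0.0926  0.1575] [-0.1271 -0.0147  0.1575] [3.14140203e+00 8.87511578e-04 2.82638545e+00] [ 0.3  0.2 -3.2] [ 0.02 -0.07 -0.02] 0.008423116835320288
z 0.09858713106257191 0.23219912706256535 tcp-zt -0.07474504822568426
0.117 [[-0.1829, -0.1554, -0.098], [-0.035, -0.0092, 0.0229]]
0.137 [[-0.1727, -0.1317, -0.093], [-0.0137, -0.0092, -0.0015]]
0.157 [[-0.1681, -0.1408, -0.0914], [-0.0154, -0.0094, -0.001]]
0.177 [[-0.1674, -0.1402, -0.0867], [-0.0154, -0.0097, -0.0004]]
0.197 [[-0.1636, -0.144, -0.0846], [-0.0164, -0.0094, -0.0002]]
0.217 [[-0.1614, -0.1478, -0.0862], [-0.0134, -0.0095, 0.0117]]
web [-0.1373 -0.0097  0.174 ] [1.140e-02 9.999e-01 8.000e-04] 535 0.0012704947291002045
```

>>> {"api": "carry_out", "payload": {
  "targets": [
    [0,0,20,0,0,0,255],
    [0,0,25,0,0,0,255],
    [0,0,25,0,0,0,255],
    [0,0,15,0,0,0,255],
    [0,0,5,0,0,0,255]
  ]
}}

```text
clock: 18.82
position: [0.4276, -0.0926, 0.0652]
tool_rot: [-3.141, -0.003, 2.826]
force: [-1.2, 0.1, -2.8]
grip_width: 0.0084
```

>>> {"api": "carry_out", "payload": {
  "targets": [
    [0,0,2,0,0,0,255],
    [0,0,2,0,0,0,255],
    [0,0,0,0,0,0,255]
  ]
}}

```text
clock: 19.07
position: [0.428, -0.0927, 0.0642]
tool_rot: [3.141, -0.0, 2.826]
force: [-5.0, 1.8, 8.8]
grip_width: 0.0087
```

>>> {"api": "carry_out", "payload": {
  "targets": [
    [0,0,1.5,0,0,0,255],
    [0,0,0,0,0,0,255],
    [0,0,0,0,0,0,255]
  ]
}}

```text
clock: 19.32
position: [0.4279, -0.0927, 0.0637]
tool_rot: [3.141, 0.0, 2.826]
force: [-13.8, 2.8, 40.1]
grip_width: 0.0085
```

```bash
python3 m.py
```

```text
19.3667 [ 0.428  -0.0926  0.0637] [-0.1279 -0.015   0.0637] [3.14078518e+00 4.22875154e-04 2.82577260e+00] [-13.2   3.2  38.6] [ 0.5   2.83 -0.01] 0.008269981020065795
z 0.0038498644809591633 0.1387714950304169 tcp-zt -0.07503835814136393
0.024 [[-0.1835, -0.157, -0.0984], [-0.0414, -0.0099, 0.021]]
0.044 [[-0.1741, -0.1348, -0.0937], [-0.0148, -0.0098, -0.0009]]
0.064 [[-0.1683, -0.1414, -0.092], [-0.014, -0.01, -0.0017]]
0.084 [[-0.1659, -0.1407, -0.0889], [-0.0156, -0.0097, -0.0024]]
0.104 [[-0.1643, -0.1475, -0.0848], [-0.0139, -0.0098, 0.007]]
0.124 [[-0.1624, -0.1478, -0.0878], [-0.0131, -0.0098, -0.0061]]
web [-0.139  -0.0101  0.0802] [-1.0e-04  1.0e+00 -2.6e-03] 423 0.0011857172880173834
```

>>> {"api": "carry_out", "payload": {
  "targets": [
    [0,0,-1.5,0,0,0,255],
    [0,0,-1,0,0,0,200],
    [0,0,0,0,0,0,120],
    [0,0,0,0,0,0,0],
    [0,0,0,0,0,0,0]
  ]
}}

```text
clock: 19.78
position: [0.4283, -0.0927, 0.0645]
tool_rot: [3.141, 0.001, 2.826]
force: [0.4, 0.1, 1.0]
grip_width: 0.0538
```

>>> {"api": "carry_out", "payload": {
  "targets": [
    [0,0,0,0,0,0,0],
    [0,0,-10,0,0,0,0],
    [0,0,-15,0,0,0,0],
    [0,0,-10,0,0,0,0],
    [0,0,0,0,0,0,0]
  ]
}}

```text
clock: 20.2
position: [0.4287, -0.0928, 0.1007]
tool_rot: [3.141, 0.002, 2.826]
force: [0.2, -0.1, 0.4]
grip_width: 0.0853
```

```bash
python3 m.py
```

```text
20.25 [ 0.4285 -0.0927  0.0998] [-0.1274 -0.0149  0.0998] [3.14118774e+00 1.46648351e-03 2.82625734e+00] [ 0.4  0.3 -0.2] [ 0.04  0.01 -0.01] 0.08572657245946207
z 0.0027442274485791453 0.13251231829233565 tcp-zt -0.03267164610649227
0.018 [[-0.1835, -0.1433, -0.0969], [-0.0354, -0.0091, 0.0229]]
0.038 [[-0.1768, -0.1369, -0.0988], [-0.0156, -0.0095, -0.003]]
0.058 [[-0.1737, -0.1358, -0.098], [-0.0131, -0.0089, -0.0034]]
0.078 [[-0.1746, -0.1469, -0.0989], [-0.0121, -0.0087, -0.0019]]
0.098 [[-0.1747, -0.1496, -0.0977], [-0.0116, -0.0088, -0.0021]]
0.118 [[-0.1751, -0.1504, -0.1264], [-0.0131, -0.0086, -0.0053]]
web [-0.1455 -0.0091  0.0828] [ 0.0356  0.9994 -0.0051] 652 0.0011459798696351157
```

>>> {"api": "carry_out", "payload": {
  "targets": [
    [3.6,0.5,-6,0,0,0,0],
    [0,0,0,0,0,0,60],
    [0,0,0,0,0,0,120],
    [0,0,0,0,0,0,160],
    [0,0,0,0,0,0,190]
  ],
  "force": 90
}}

```text
clock: 20.67
position: [0.4246, -0.0911, 0.105]
tool_rot: [-3.141, -0.0, 2.826]
force: [-0.3, 0.9, -0.6]
grip_width: 0.0388
```

>>> {"api": "carry_out", "payload": {
  "targets": [
    [0,0,0,0,0,0,205],
    [0,0,0,0,0,0,220],
    [0,0,0,0,0,0,255],
    [0,0,0,0,0,0,255],
    [0,0,0,0,0,0,255]
  ]
}}

```text
clock: 21.08
position: [0.4249, -0.0911, 0.1054]
tool_rot: [3.142, 0.0, 2.826]
force: [0.3, 0.2, 3.8]
grip_width: 0.0085
```

>>> {"api": "carry_out", "payload": {
  "targets": [
    [0,0,0,0,0,0,255],
    [0,0,-10,0,0,0,255],
    [0,0,-20,0,0,0,255],
    [0,0,-25,0,0,0,255],
    [0,0,-20,0,0,0,255]
  ]
}}

```text
clock: 21.5
position: [0.4243, -0.0912, 0.1813]
tool_rot: [-3.141, -0.001, 2.826]
force: [0.4, -0.6, -1.7]
grip_width: 0.0085
```

>>> {"api": "carry_out", "payload": {
  "targets": [
    [0,0,0,0,0,0,255],
    [0,0,0,0,0,0,255],
    [0,0,0,0,0,0,255]
  ]
}}

```text
clock: 21.75
position: [0.4243, -0.0909, 0.1797]
tool_rot: [-3.141, -0.001, 2.826]
force: [1.0, -0.2, -2.3]
grip_width: 0.0084
```

```bash
python3 m.py
```

```text
21.8 [ 0.4241 -0.091   0.1794] [-0.1321 -0.0146  0.1794] [-3.14117230e+00 -1.40516792e-03  2.82633121e+00] [ 0.8  0.6 -1.9] [ 0.01 -0.03  0.02] 0.008732951847973966
z 0.07716731887260364 0.2055660442894256 tcp-zt -0.026124339678918723
0.091 [[-0.184, -0.1454, -0.0981], [-0.0308, -0.0087, 0.0237]]
0.111 [[-0.1778, -0.1383, -0.0992], [-0.015, -0.0096, -0.001]]
0.131 [[-0.1748, -0.1352, -0.0984], [-0.0133, -0.0093, -0.0017]]
0.151 [[-0.1755, -0.1369, -0.0995], [-0.0156, -0.0092, -0.0009]]
0.171 [[-0.1764, -0.1399, -0.0983], [-0.0161, -0.0095, -0.0013]]
0.191 [[-0.1752, -0.1482, -0.0972], [-0.0147, -0.0094, 0.0002]]
web [-0.1405 -0.0094  0.1555] [1.080e-02 9.999e-01 3.000e-04] 812 0.0011269080970562869
```

>>> {"api": "carry_out", "payload": {
  "targets": [
    [-10,4,0,0,0,0,255],
    [-18,4,0,0,0,0,255],
    [-20,4.3,0,0,0,0,255],
    [-18,0,-0.5,0,0,0,255],
    [-6,0,0,0,0,0,255]
  ]
}}

```text
clock: 22.22
position: [0.4993, -0.102, 0.1799]
tool_rot: [-3.141, 0.0, 2.827]
force: [-0.2, 0.4, -2.9]
grip_width: 0.0085
```

>>> {"api": "carry_out", "payload": {
  "targets": [
    [-3,0,0,0,0,0,255],
    [-3,0,0,0,0,0,255],
    [-2,0,0,0,0,0,255],
    [-2,0,0,0,0,0,255],
    [0,0,0,0,0,0,255]
  ]
}}

```text
clock: 22.63
position: [0.5065, -0.1048, 0.1808]
tool_rot: [3.142, 0.0, 2.826]
force: [0.2, 0.2, -3.1]
grip_width: 0.0084
```

```bash
python3 m.py
```

```text
22.6833 [ 0.5063 -0.1048  0.1809] [-0.0497 -0.0022  0.1809] [3.14153435e+00 3.46231508e-07 2.82611544e+00] [-1.   0.1 -2.4] [-0.02 -0.05  0.01] 0.008477979496841384
z 0.07815320154052133 0.20753178486480456 tcp-zt -0.026676016360095922
0.093 [[-0.1017, -0.0636, -0.0165], [-0.0165, 0.0029, 0.0342]]
0.113 [[-0.0956, -0.0564, -0.0154], [-0.0004, 0.003, 0.0113]]
0.133 [[-0.0936, -0.0521, -0.0157], [-0.0013, 0.0032, 0.0113]]
0.153 [[-0.0918, -0.054, -0.0163], [-0.0048, 0.003, 0.011]]
0.173 [[-0.0935, -0.0574, -0.0172], [-0.0012, 0.003, 0.0117]]
0.193 [[-0.0934, -0.0659, -0.0152], [-0.0005, 0.0031, 0.0117]]
web [-0.0581  0.0029  0.1574] [ 0.015   0.9999 -0.    ] 776 0.0011517523625316603
```

>>> {"api": "carry_out", "payload": {
  "targets": [
    [-1.5,0,1,0,0,0,255],
    [-2,0,0,0,0,0,255],
    [-2,0,0,0,0,0,255],
    [-2,0,0,0,0,0,255],
    [-1.5,0,0,0,0,0,255]
  ]
}}

```text
clock: 23.1
position: [0.5153, -0.1077, 0.1798]
tool_rot: [-3.142, 0.0, 2.826]
force: [0.3, -0.1, -3.5]
grip_width: 0.0084
```

>>> {"api": "carry_out", "payload": {
  "targets": [
    [-1.5,0,0,0,0,0,255],
    [-1.5,0,0,0,0,0,255],
    [-1.5,0,0,0,0,0,255],
    [0,0,0,0,0,0,255]
  ]
}}

```text
clock: 23.43
position: [0.5195, -0.1091, 0.1798]
tool_rot: [-3.142, 0.0, 2.826]
force: [0.2, -0.4, -1.8]
grip_width: 0.0081
```

```bash
python3 m.py
```

```text
23.4833 [ 0.5194 -0.1091  0.1798] [-0.0359 -0.0022  0.1798] [-3.14155013e+00 -2.77301335e-05  2.82605628e+00] [ 0.3  0.7 -2.4] [-0.01 -0.02 -0.01] 0.00819238330786202
z 0.07700182388863475 0.2061994522142081 tcp-zt -0.02643288052184009
0.091 [[-0.0878, -0.0489, -0.0021], [-0.0173, 0.0033, 0.0356]]
0.111 [[-0.0813, -0.0428, -0.0028], [-0.001, 0.0028, 0.0102]]
0.131 [[-0.0795, -0.0432, -0.0027], [-0.0006, 0.0029, 0.0114]]
0.151 [[-0.0805, -0.0427, -0.0023], [-0.0019, 0.0028, 0.01]]
0.171 [[-0.0815, -0.0469, -0.0023], [-0.0018, 0.0031, 0.0121]]
0.191 [[-0.0804, -0.0529, -0.0026], [-0.0016, 0.003, 0.0117]]
web [-0.0452  0.0029  0.1558] [ 0.0024  1.     -0.0059] 786 0.0012473185128916973
```

>>> {"api": "carry_out", "payload": {
  "targets": [
    [0,0,1.5,0,0,0,255],
    [0,0,1.5,0,0,0,255],
    [0,0,0,0,0,0,255]
  ]
}}

```text
clock: 23.73
position: [0.5191, -0.109, 0.1765]
tool_rot: [-3.141, -0.0, 2.826]
force: [0.6, 0.2, -2.5]
grip_width: 0.0085
```

>>> {"api": "carry_out", "payload": {
  "targets": [
    [0,0,1,0,0,0,255],
    [0,0,1,0,0,0,255],
    [0,0,0,0,0,0,255]
  ]
}}

```text
clock: 23.98
position: [0.5192, -0.109, 0.1746]
tool_rot: [-3.142, -0.0, 2.826]
force: [-0.4, -0.1, -2.3]
grip_width: 0.0082
```

>>> {"api": "carry_out", "payload": {
  "targets": [
    [0,0,1,0,0,0,255],
    [0,0,0,0,0,0,255],
    [0,0,0,0,0,0,255]
  ]
}}

```text
clock: 24.23
position: [0.5193, -0.109, 0.1738]
tool_rot: [-3.142, -0.0, 2.826]
force: [-1.0, -0.6, -2.5]
grip_width: 0.0087
```

```bash
python3 m.py
```

```text
24.2833 [ 0.5193 -0.109   0.1738] [-0.036  -0.0022  0.1738] [-3.14155683e+00 -3.17389636e-05  2.82613585e+00] [-1.3 -0.3 -3.6] [ 0.03 -0.02  0.  ] 0.00831527615173133
z 0.07054069551193089 0.20064421028546928 tcp-zt -0.02684280742895906
0.086 [[-0.0883, -0.0482, -0.0024], [-0.0085, 0.0035, 0.035]]
0.106 [[-0.0818, -0.0404, -0.0029], [-0.0016, 0.0028, 0.0112]]
0.126 [[-0.0794, -0.0393, -0.0024], [-0.0009, 0.0029, 0.0121]]
0.146 [[-0.0788, -0.0376, -0.0023], [-0.001, 0.0029, 0.0096]]
0.166 [[-0.0812, -0.0443, -0.0016], [-0.0001, 0.0032, 0.0118]]
0.186 [[-0.0812, -0.0539, -0.0029], [-0.0, 0.0034, 0.0113]]
web [-0.0441  0.0029  0.1498] [ 0.0098  0.9999 -0.0038] 796 0.001219304290282639
```

Good so far (shelf z≈0.068). Continue down in small steps.

>>> {"api": "carry_out", "payload": {
  "targets": [
    [0,0,1,0,0,0,255],
    [0,0,0,0,0,0,255],
    [0,0,0,0,0,0,255]
  ]
}}

```text
clock: 24.53
position: [0.5193, -0.109, 0.1728]
tool_rot: [-3.142, -0.0, 2.826]
force: [-0.8, 0.2, -2.4]
grip_width: 0.0088
```

>>> {"api": "carry_out", "payload": {
  "targets": [
    [0,0,1,0,0,0,255],
    [0,0,0,0,0,0,255],
    [0,0,0,0,0,0,255]
  ]
}}

```text
clock: 24.78
position: [0.5193, -0.109, 0.1718]
tool_rot: [-3.142, -0.0, 2.826]
force: [0.8, -1.4, -3.0]
grip_width: 0.0087
```

>>> {"api": "carry_out", "payload": {
  "targets": [
    [0,0,1,0,0,0,255],
    [0,0,0,0,0,0,255],
    [0,0,0,0,0,0,255]
  ]
}}

```text
clock: 25.03
position: [0.5192, -0.109, 0.1707]
tool_rot: [-3.142, -0.0, 2.826]
force: [-0.3, -0.5, -2.1]
grip_width: 0.0084
```

```bash
python3 m.py
```

```text
25.0833 [ 0.5193 -0.109   0.1708] [-0.036  -0.0022  0.1708] [-3.14158985e+00 -6.37449661e-05  2.82611029e+00] [ 0.  -0.5 -2.6] [ 0.01 -0.01 -0.03] 0.008272537020296705
z 0.06752885233978025 0.1974210590595085 tcp-zt -0.02664782461193274
0.082 [[-0.0881, -0.0522, -0.0024], [-0.0226, 0.0031, 0.0352]]
0.102 [[-0.0817, -0.0417, -0.0029], [-0.0017, 0.003, 0.0099]]
0.122 [[-0.0798, -0.0395, -0.0028], [-0.0017, 0.0027, 0.0114]]
0.142 [[-0.0788, -0.0389, -0.0025], [-0.0012, 0.0029, 0.0108]]
0.162 [[-0.0812, -0.0436, -0.0026], [-0.0014, 0.0027, 0.0105]]
0.182 [[-0.0798, -0.0534, -0.0022], [-0.0016, 0.0033, 0.011]]
web [-0.0441  0.0028  0.147 ] [ 7.5e-03  1.0e+00 -8.0e-04] 799 0.001195763601605645
```

>>> {"api": "carry_out", "payload": {
  "targets": [
    [0,0,1,0,0,0,255],
    [0,0,0,0,0,0,255],
    [0,0,0,0,0,0,255]
  ]
}}

```text
clock: 25.33
position: [0.5193, -0.109, 0.1697]
tool_rot: [-3.142, -0.0, 2.826]
force: [-0.2, 0.2, -2.7]
grip_width: 0.0082
```

>>> {"api": "carry_out", "payload": {
  "targets": [
    [0,0,1,0,0,0,255],
    [0,0,0,0,0,0,255],
    [0,0,0,0,0,0,255]
  ]
}}

```text
clock: 25.58
position: [0.5193, -0.109, 0.1688]
tool_rot: [-3.142, -0.0, 2.826]
force: [-0.1, 0.0, -2.9]
grip_width: 0.0085
```

>>> {"api": "carry_out", "payload": {
  "targets": [
    [0,0,1,0,0,0,255],
    [0,0,0,0,0,0,255],
    [0,0,0,0,0,0,255]
  ]
}}

```text
clock: 25.83
position: [0.5193, -0.109, 0.1678]
tool_rot: [-3.142, -0.0, 2.826]
force: [-0.9, -0.1, -3.1]
grip_width: 0.0086
```

>>> {"api": "carry_out", "payload": {
  "targets": [
    [0,0,1,0,0,0,255],
    [0,0,0,0,0,0,255],
    [0,0,0,0,0,0,255]
  ]
}}

```text
clock: 26.08
position: [0.5192, -0.109, 0.1667]
tool_rot: [-3.142, -0.0, 2.826]
force: [0.0, 0.0, -2.9]
grip_width: 0.0081
```

>>> {"api": "carry_out", "payload": {
  "targets": [
    [0,0,1,0,0,0,255],
    [0,0,0,0,0,0,255],
    [0,0,0,0,0,0,255]
  ]
}}

```text
clock: 26.33
position: [0.5191, -0.109, 0.1657]
tool_rot: [-3.142, -0.0, 2.826]
force: [-1.4, 0.6, -3.0]
grip_width: 0.0087
```

```bash
python3 m.py
```

```text
26.3833 [ 0.5191 -0.109   0.1657] [-0.0362 -0.0022  0.1657] [-3.14153397e+00 -4.50232056e-04  2.82613840e+00] [-0.8  0.7 -3.2] [ 0.18  0.48 -0.04] 0.008415385220337749
z 0.06203325839280578 0.1929833209290763 tcp-zt -0.027303727636035224
0.078 [[-0.0896, -0.0514, -0.0032], [-0.0218, 0.0031, 0.0353]]
0.098 [[-0.0821, -0.0415, -0.0027], [-0.0005, 0.0029, 0.0103]]
0.118 [[-0.0809, -0.0411, -0.0023], [-0.0016, 0.0027, 0.0109]]
0.138 [[-0.079, -0.0388, -0.0031], [-0.0012, 0.0031, 0.0121]]
0.158 [[-0.0818, -0.0423, -0.0026], [-0.0011, 0.0027, 0.0112]]
0.178 [[-0.0812, -0.0553, -0.0031], [0.0003, 0.0028, 0.0105]]
web [-0.0437  0.0028  0.142 ] [ 0.0059  1.     -0.0032] 794 0.0012007854707977452
```

>>> {"api": "carry_out", "payload": {
  "targets": [
    [0,0,1,0,0,0,255],
    [0,0,0,0,0,0,255],
    [0,0,0,0,0,0,255]
  ]
}}

```text
clock: 26.63
position: [0.519, -0.109, 0.1647]
tool_rot: [-3.141, -0.001, 2.826]
force: [-2.0, 1.3, -2.0]
grip_width: 0.0085
```

```bash
python3 m.py
```

```text
26.6833 [ 0.5191 -0.1089  0.1647] [-0.0362 -0.0022  0.1647] [-3.14154200e+00 -5.13539358e-04  2.82619577e+00] [-3.3  1.  -3.1] [0.37 0.86 0.02] 0.00861634998079823
z 0.06094447221099135 0.19194487900315588 tcp-zt -0.027252179975583435
0.077 [[-0.0894, -0.0561, -0.0028], [-0.0232, 0.003, 0.0345]]
0.097 [[-0.0824, -0.0425, -0.0033], [-0.0015, 0.0031, 0.011]]
0.117 [[-0.0801, -0.0418, -0.0033], [-0.0007, 0.003, 0.0113]]
0.137 [[-0.0796, -0.0409, -0.0027], [-0.0005, 0.0026, 0.0104]]
0.157 [[-0.082, -0.0475, -0.0026], [-0.0003, 0.0031, 0.0109]]
0.177 [[-0.0812, -0.054, -0.0024], [-0.0008, 0.0029, 0.0103]]
web [-0.0451  0.0029  0.1399] [9.6e-03 1.0e+00 3.0e-04] 823 0.001254368519184935
```

>>> {"api": "carry_out", "payload": {
  "targets": [
    [0,0,1,0,0,0,255],
    [0,0,0,0,0,0,255],
    [0,0,0,0,0,0,255]
  ]
}}

```text
clock: 26.93
position: [0.5189, -0.109, 0.1636]
tool_rot: [-3.141, -0.001, 2.826]
force: [-4.0, 1.0, -2.3]
grip_width: 0.0084
```

>>> {"api": "carry_out", "payload": {
  "targets": [
    [0,0,1,0,0,0,255],
    [0,0,0,0,0,0,255],
    [0,0,0,0,0,0,255]
  ]
}}

```text
clock: 27.18
position: [0.5191, -0.109, 0.1627]
tool_rot: [-3.142, -0.001, 2.826]
force: [-5.2, 1.6, -1.5]
grip_width: 0.0085
```

```bash
python3 m.py
```

```text
27.2333 [ 0.5191 -0.109   0.1627] [-0.0362 -0.0023  0.1627] [-3.14152704e+00 -4.77428790e-04  2.82607173e+00] [-4.8  1.5 -0.6] [ 0.48  1.46 -0.  ] 0.008220677017413344
z 0.059551814807264535 0.1900738338145582 tcp-zt -0.0273612722631226
0.075 [[-0.0902, -0.0551, -0.0048], [-0.0206, 0.0031, 0.035]]
0.095 [[-0.0829, -0.0451, -0.0028], [-0.0016, 0.0029, 0.0111]]
0.115 [[-0.0796, -0.0433, -0.0036], [-0.0013, 0.0026, 0.0112]]
0.135 [[-0.0806, -0.0407, -0.0031], [-0.0007, 0.0029, 0.0126]]
0.155 [[-0.0814, -0.0463, -0.0026], [-0.0, 0.0027, 0.0111]]
0.175 [[-0.0813, -0.0543, -0.003], [-0.0013, 0.003, 0.0105]]
web [-0.045   0.0028  0.1385] [ 0.0101  0.9999 -0.0033] 759 0.001194735464977662
```

>>> {"api": "carry_out", "payload": {
  "targets": [
    [0,0,1.3,0,0,0,255],
    [0,0,1.3,0,0,0,255],
    [0,0,0,0,0,0,255]
  ]
}}

```text
clock: 27.48
position: [0.5191, -0.109, 0.16]
tool_rot: [-3.142, -0.0, 2.826]
force: [-2.6, 0.3, -4.3]
grip_width: 0.0084
```

```bash
python3 m.py
```

```text
27.5333 [ 0.5192 -0.109   0.16  ] [-0.0361 -0.0022  0.16  ] [-3.14145778e+00 -2.93830292e-04  2.82619194e+00] [-2.8  1.9 -5.9] [0.39 1.15 0.04] 0.008295320464601194
z 0.05641953508243469 0.18730115714739484 tcp-zt -0.027296546569624075
0.072 [[-0.0897, -0.0553, -0.0029], [-0.0172, 0.0031, 0.0338]]
0.092 [[-0.0822, -0.0438, -0.0035], [-0.0013, 0.0025, 0.011]]
0.112 [[-0.0804, -0.0392, -0.0022], [-0.001, 0.0032, 0.011]]
0.132 [[-0.0802, -0.0391, -0.003], [-0.0003, 0.003, 0.0124]]
0.152 [[-0.0815, -0.0484, -0.0027], [-0.0011, 0.0031, 0.0111]]
0.172 [[-0.0807, -0.0529, -0.002], [-0.0015, 0.0029, 0.0121]]
web [-0.0439  0.0027  0.1364] [ 0.0062  1.     -0.004 ] 800 0.0013110847027644251
```

>>> {"api": "carry_out", "payload": {
  "targets": [
    [0,0,1,0,0,0,255],
    [0,0,1,0,0,0,255],
    [0,0,0,0,0,0,255]
  ]
}}

```text
clock: 27.78
position: [0.5192, -0.109, 0.158]
tool_rot: [-3.141, -0.0, 2.826]
force: [-4.0, 0.3, -3.9]
grip_width: 0.0082
```

>>> {"api": "carry_out", "payload": {
  "targets": [
    [0,0,1,0,0,0,255],
    [0,0,1,0,0,0,255],
    [0,0,0,0,0,0,255]
  ]
}}

```text
clock: 28.03
position: [0.5192, -0.109, 0.156]
tool_rot: [-3.142, -0.0, 2.826]
force: [-3.4, 0.5, -2.3]
grip_width: 0.0086
```

```bash
python3 m.py
```

```text
28.0833 [ 0.5192 -0.109   0.1561] [-0.0361 -0.0022  0.1561] [-3.14153249e+00 -1.35220424e-04  2.82613037e+00] [-3.   0.7 -3.9] [0.4  1.22 0.  ] 0.008406026551972553
z 0.0525288074625342 0.1830574975919073 tcp-zt -0.026956765442526787
0.068 [[-0.0896, -0.0575, -0.003], [-0.0197, 0.0032, 0.0353]]
0.088 [[-0.0824, -0.0417, -0.0032], [-0.0019, 0.0029, 0.0112]]
0.108 [[-0.0804, -0.0427, -0.0028], [-0.0007, 0.0028, 0.0101]]
0.128 [[-0.078, -0.0415, -0.003], [-0.0006, 0.0027, 0.0109]]
0.148 [[-0.0808, -0.0449, -0.0029], [-0.0014, 0.0031, 0.011]]
0.168 [[-0.0828, -0.058, -0.0027], [-0.0002, 0.0033, 0.0091]]
web [-0.0457  0.0027  0.132 ] [ 0.0082  1.     -0.0023] 775 0.0012599662937763066
```

>>> {"api": "carry_out", "payload": {
  "targets": [
    [0,0,1,0,0,0,255],
    [0,0,1,0,0,0,255],
    [0,0,1,0,0,0,255],
    [0,0,0,0,0,0,255]
  ]
}}

```text
clock: 28.42
position: [0.5192, -0.109, 0.1531]
tool_rot: [-3.142, -0.0, 2.826]
force: [-4.1, 0.6, -4.2]
grip_width: 0.0083
```

>>> {"api": "carry_out", "payload": {
  "targets": [
    [0,0,1,0,0,0,255],
    [0,0,1,0,0,0,255],
    [0,0,1,0,0,0,255],
    [0,0,0,0,0,0,255]
  ]
}}

```text
clock: 28.75
position: [0.5193, -0.109, 0.1499]
tool_rot: [-3.141, -0.0, 2.826]
force: [-2.7, 1.2, -7.0]
grip_width: 0.0083
```

>>> {"api": "carry_out", "payload": {
  "targets": [
    [0,0,0.8,0,0,0,255],
    [0,0,0.8,0,0,0,255],
    [0,0,0,0,0,0,255]
  ]
}}

```text
clock: 29.0
position: [0.5197, -0.1091, 0.1486]
tool_rot: [-3.142, 0.001, 2.826]
force: [-0.2, 0.2, -6.3]
grip_width: 0.0086
```

```bash
python3 m.py
```

```text
29.05 [ 0.5197 -0.1092  0.1486] [-0.0356 -0.0022  0.1486] [-3.14157275e+00  8.46728835e-04  2.82605256e+00] [ 0.3  0.5 -7.3] [0.12 0.19 0.01] 0.008541904440471926
z 0.044998406286361245 0.1752824106784467 tcp-zt -0.02667903532964694
0.06 [[-0.0884, -0.0555, -0.0025], [-0.0214, 0.0037, 0.0351]]
0.08 [[-0.0815, -0.0453, -0.0021], [-0.0029, 0.0029, 0.0117]]
0.1 [[-0.0782, -0.0381, -0.0031], [-0.0026, 0.0028, 0.0119]]
0.12 [[-0.0801, -0.0387, -0.0023], [-0.0024, 0.003, 0.012]]
0.14 [[-0.0793, -0.0418, -0.0022], [-0.0017, 0.003, 0.0098]]
0.16 [[-0.0808, -0.0543, -0.0025], [-0.0023, 0.0027, 0.0126]]
web [-0.0446  0.0029  0.1251] [ 7.8e-03  1.0e+00 -9.0e-04] 700 0.0011684441883343102
```

>>> {"api": "carry_out", "payload": {
  "targets": [
    [0,0,0.5,0,0,0,255],
    [0,0,0,0,0,0,255],
    [0,0,0,0,0,0,255]
  ]
}}

```text
clock: 29.3
position: [0.5195, -0.1091, 0.1482]
tool_rot: [3.142, 0.001, 2.826]
force: [-0.4, 0.4, -3.7]
grip_width: 0.0083
```

>>> {"api": "carry_out", "payload": {
  "targets": [
    [0,0,0.5,0,0,0,255],
    [0,0,0,0,0,0,255],
    [0,0,0,0,0,0,255]
  ]
}}

```text
clock: 29.55
position: [0.5195, -0.1091, 0.1478]
tool_rot: [3.142, 0.001, 2.826]
force: [-0.1, 0.4, -3.4]
grip_width: 0.0088
```

```bash
python3 m.py
```

```text
29.6 [ 0.5195 -0.1091  0.1477] [-0.0358 -0.0022  0.1477] [3.14156790e+00 3.86984565e-04 2.82606953e+00] [ 0.1 -0.3 -3.5] [-0.07  0.01 -0.07] 0.008275664767221965
z 0.04442137994685503 0.17531747184099225 tcp-zt -0.027611258371021435
0.06 [[-0.0878, -0.0545, -0.0015], [-0.0228, 0.0032, 0.0347]]
0.08 [[-0.0813, -0.0446, -0.0026], [-0.004, 0.0028, 0.0108]]
0.1 [[-0.0783, -0.0378, -0.0019], [-0.0019, 0.0028, 0.0092]]
0.12 [[-0.0794, -0.0404, -0.0027], [-0.0007, 0.0029, 0.0121]]
0.14 [[-0.0792, -0.0454, -0.002], [-0.0027, 0.0032, 0.0106]]
0.16 [[-0.0817, -0.0563, -0.0015], [-0.0026, 0.0025, 0.0095]]
web [-0.0448  0.0028  0.1245] [ 0.0062  1.     -0.0038] 744 0.0011498002285227642
```

>>> {"api": "carry_out", "payload": {
  "targets": [
    [0,0,0.5,0,0,0,255],
    [0,0,0,0,0,0,255],
    [0,0,0,0,0,0,255]
  ]
}}

```text
clock: 29.85
position: [0.5194, -0.1091, 0.1472]
tool_rot: [-3.142, 0.0, 2.826]
force: [0.2, 0.3, -1.3]
grip_width: 0.0081
```

>>> {"api": "carry_out", "payload": {
  "targets": [
    [0,0,0.4,0,0,0,255],
    [0,0,0,0,0,0,255],
    [0,0,0,0,0,0,255]
  ]
}}

```text
clock: 30.1
position: [0.5194, -0.1091, 0.147]
tool_rot: [3.141, 0.0, 2.826]
force: [-1.1, 0.1, 3.9]
grip_width: 0.0085
```

```bash
python3 m.py|head -3
```

```text
30.15 [ 0.5194 -0.1091  0.1469] [-0.0359 -0.0022  0.1469] [3.14149065e+00 3.34321627e-04 2.82605112e+00] [-1.6  0.6  4.7] [-0.05  0.26  0.03] 0.008275376096585895
z 0.04359231123774865 0.17415883169533372 tcp-zt -0.02722191394500803
0.059 [[-0.0879, -0.0572, -0.0029], [-0.0201, 0.0032, 0.0352]]
```

>>> {"api": "carry_out", "payload": {
  "targets": [
    [0,0,0.4,0,0,0,255],
    [0,0,0,0,0,0,255],
    [0,0,0,0,0,0,255]
  ]
}}

```text
clock: 30.4
position: [0.5194, -0.1091, 0.1468]
tool_rot: [3.141, 0.0, 2.826]
force: [-4.8, 1.5, 11.2]
grip_width: 0.0083
```

```bash
python3 m.py|head -3; python3 - <<'E'
from h import *
f=dict(np.load('/tmp/side.npz'));j=f['color'][160:300,280:420]
cv2.imwrite('pics/s9.png',cv2.resize(j,None,fx=4,fy=4,interpolation=cv2.INTER_CUBIC)[...,::-1])
E
```

```text
30.45 [ 0.5194 -0.109   0.1468] [-0.0359 -0.0022  0.1468] [3.14138302e+00 3.90485347e-04 2.82610086e+00] [-3.7  0.4 11.6] [0.12 0.67 0.03] 0.008397921009666347
z 0.04316339234980676 0.17389647540967054 tcp-zt -0.02714301333326169
0.059 [[-0.0873, -0.0505, -0.0022], [-0.0189, 0.0031, 0.0356]]
```

View pics/s9.png

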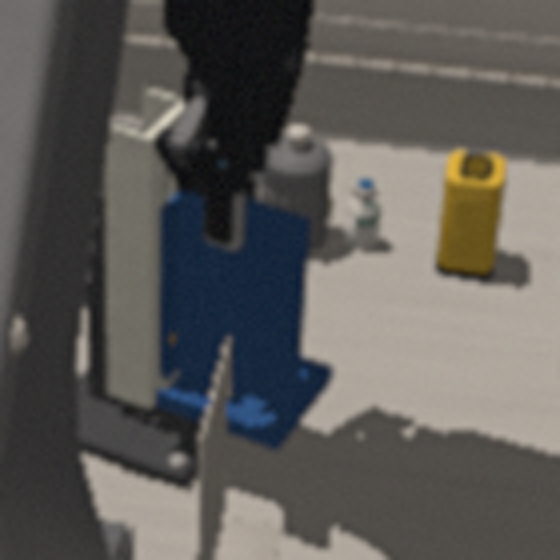

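>>> {"api": "carry_out", "payload": {
  "targets": [
    [0,0,-0.5,0,0,0,255],
    [0,0,0,0,0,0,225],
    [0,0,0,0,0,0,180],
    [0,0,0,0,0,0,100],
    [0,0,0,0,0,0,0]
  ],
  "force": 40
}}

```text
clock: 30.87
position: [0.5193, -0.1091, 0.1467]
tool_rot: [-3.142, -0.0, 2.826]
force: [0.6, -0.5, -0.4]
grip_width: 0.0458
```

>>> {"api": "carry_out", "payload": {
  "targets": [
    [0,0,0,0,0,0,0],
    [0,0,0,0,0,0,0],
    [0,0,0,0,0,0,0],
    [0,0,-10,0,0,0,0],
    [0,0,-25,0,0,0,0]
  ]
}}

```text
clock: 31.28
position: [0.5179, -0.1088, 0.1805]
tool_rot: [-3.14, -0.004, 2.826]
force: [-0.9, 0.3, 0.3]
grip_width: 0.0854
```

>>> {"api": "carry_out", "payload": {
  "targets": [
    [5,0,-30,0,0,0,0],
    [10,0,-30,0,0,0,0],
    [10,0,-20,0,0,0,0],
    [0,0,0,0,0,0,0],
    [0,0,0,0,0,0,0]
  ]
}}

```text
clock: 31.7
position: [0.4958, -0.1012, 0.2633]
tool_rot: [3.141, 0.003, 2.826]
force: [-0.4, -0.5, -1.0]
grip_width: 0.0852
```

```bash
python3 m.py; python3 - <<'E'
from h import *
f=dict(np.load('/tmp/side.npz'));j=f['color'][140:300,280:440]
cv2.imwrite('pics/s10.png',cv2.resize(j,None,fx=3.7,fy=3.7,interpolation=cv2.INTER_CUBIC)[...,::-1])
R=f['color'][236:256,312:332]; h=cv2.cvtColor(R,cv2.COLOR_RGB2HSV); v,u=np.nonzero((h[...,0]>5)&(h[...,0]<25)&(h[...,1]>80)); print('brass px',len(u),u.mean()+312,v.mean()+236)
E
```

```text
31.75 [ 0.4956 -0.1012  0.2622] [-0.0609 -0.0021  0.2622] [3.14113821e+00 8.56472524e-04 2.82635154e+00] [-0.4 -0.6 -1.3] [-0.03  0.05  0.  ] 0.08531577484220813
z 0.0431245415290248 0.17457054120542786 tcp-zt 0.08767824381256001
0.06 [[-0.0877, -0.0512, -0.003], [-0.0114, 0.0032, 0.0355]]
0.08 [[-0.0822, -0.0333, -0.0023], [-0.0028, 0.003, 0.0096]]
0.1 [[-0.0786, -0.0397, -0.003], [-0.0007, 0.003, 0.0108]]
0.12 [[-0.0794, -0.0397, -0.003], [-0.0015, 0.0029, 0.0112]]
0.14 [[-0.081, -0.0417, -0.0033], [-0.0001, 0.0029, 0.0112]]
0.16 [[-0.0824, -0.0438, -0.0038], [-0.0045, 0.0028, 0.0108]]
web [-0.0435  0.0028  0.1296] [7.7e-03 1.0e+00 5.0e-04] 905 0.0012426545365885745
brass px 0 nan nan<stdin>:4: RuntimeWarning: Mean of empty slice.
  ret = ret.dtype.type(ret / rcount)
```

>>> {"api": "carry_out", "payload": {
  "targets": [
    [0,0,0,0,0,0,0],
    [0,0,0,0,0,0,0],
    [0,0,0,0,0,0,0]
  ]
}}

```text
clock: 32.0
position: [0.4954, -0.1014, 0.2611]
tool_rot: [-3.141, -0.001, 2.826]
force: [-0.1, 0.2, 0.7]
grip_width: 0.0853
```

```bash
python3 -c "
from h import *
print(bot.observe()['qd'].round(4)); print(bot.job_done())"
```

```text
[-0.0009 -0.0023  0.     -0.0018  0.0018  0.001   0.0009]
the job is handed in; nothing more can be done
None
```

The blue shelf is hanging on the upright with both claws in their slots. I handed the job in at about 32 s, with the gripper open and clear, but no verdict is reported.

**How it went:** It took three tries. On the first two, the shelf slipped and tilted in the grip as I pushed it toward the rail face, so I set it down and regripped it each time. On the third try I stopped about 0.7 mm short of where contact had begun before and lowered it slowly. I then pressed it onto the stop with about 12 to 15 N and released it.

**Last checks:**
- **Catch:** the sideways load from the catch disappeared near the bottom, which fits it springing out. Brass showed in the plate's hole in the picture taken while pressing. After release, the automatic brass check found no pixels, and I had used up my 12 pictures. I did not do a pull test.
- **Height:** the shelf stayed put after release, with its underside about 42 mm up (27 to 44 mm allowed).
- **Alignment:** in the side camera it was upright to about 1–2° and within about 1 mm of the rail's middle.
- **Claw depth:** from the camera, the claw noses should be about 13 to 16 mm behind the face. The point where the shelf met the rail was about 3 mm deeper than the camera estimate of the face.

**Not certain:**
- **60 N limit:** the highest wrist force I read at the rail was about 12 N, apart from 47 N when setting the shelf down on the worktop. A short peak above the limit during the two slips can't be ruled out.
- **Objects around:** I took no final measurement of the vials, lead pot or yellow holder. The arm stayed well away from them, and those in view looked upright and in place.

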